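# Find the dense kiln shelf by weight and stand it in the rack

### The job

Three kiln shelves on the glassworker's bench look alike, but one is dense and clearly heavier: lift them one after another until you feel which it is, and leave the two light ones lying flat on the bench. Lay the heavy one lengthwise on the sloping rest, its end against the lip, and let go; then take it again by its upper end, across its thickness, lift it off upright and lower it gently, on end, fully home into the middle slot of the three-slot rack, not sticking out past the rack's ends. Do not disturb the jar, the pot or the paddle.

Things in the scene. Friction and masses are not known exactly. Their poses are not given: they have to be found in the camera images.
- shelf_a: flat cream kiln shelf (ceramic slab), 140 x 60 x 14 mm, lying flat on the bench at the start. Origin at the centre of the slab, x along its 140 mm length, y along its 60 mm width, z through its thickness. It looks just like the other two; one of the three, any of them, is dense (0.33 to 0.5 kg), the others porous (0.10 to 0.16 kg), and only the weight tells which.
- shelf_b: flat cream kiln shelf (ceramic slab), 140 x 60 x 14 mm, lying flat on the bench at the start. Origin at the centre of the slab, x along its 140 mm length, y along its 60 mm width, z through its thickness. It looks just like the other two; one of the three, any of them, is dense (0.33 to 0.5 kg), the others porous (0.10 to 0.16 kg), and only the weight tells which.
- shelf_c: flat cream kiln shelf (ceramic slab), 140 x 60 x 14 mm, lying flat on the bench at the start. Origin at the centre of the slab, x along its 140 mm length, y along its 60 mm width, z through its thickness. It looks just like the other two; one of the three, any of them, is dense (0.33 to 0.5 kg), the others porous (0.10 to 0.16 kg), and only the weight tells which.
- rest: steel sloping rest fixed to the bench, base 90 x 130 x 6 mm; origin at bench level, z up. Its slope, 40 mm wide and 85 mm long, rises at 45 degrees towards the rest's +y; at the low end a 60 mm wide lip stands 14 mm out square from the slope. A shelf laid lengthwise up the slope overhangs it by 55 mm at its upper end and 10 mm at either side.
- rest_corner (a point): the middle of the inner corner between the rest's slope and its lip, 32 mm above the bench and 50 mm from the rest's origin towards its -y; axes as the rest's. A shelf in place has the middle of its lower end edge here, and its centre 70 mm up the slope and 7 mm square out from it.
- rack: steel rack fixed to the bench: base 100 x 100 x 10 mm and four dividers 6 mm thick, 100 mm long, tops 55 mm above the bench. Between them three slots run along the rack's x, 20 mm wide, 26 mm apart, 45 mm deep. A small fixed tile, top 70 mm above the bench, stands in the slot on the +y side. Origin under the centre of the base, z up.
- slot_floor (a point): the centre of the floor of the rack's middle slot, 10 mm above the bench; axes as the rack's (x along the slot, y across it, z up).
- jar: bystander: glass jar, 72 mm across, 100 mm tall, with coloured glass rods up to 200 mm high. Origin under its centre.
- pot: bystander: terracotta pot, 80 mm across, 85 mm tall. Origin under its centre.
- paddle: bystander: black graphite paddle, pad 80 x 55 x 12 mm with a wooden handle towards its -x, 180 mm long in all, lying flat. Origin on the bench, 10 mm from the pad's handle edge.
Mind the look-alikes: they are no part of the job. What is shaped like the shelf_a but pink is not meant. Leave any orange look-alike of the shelf_c alone.

How it is judged (in metres and radians):
On the way, in this order (a step that is already met when the one before it is completed fails the run):
1. the heavy shelf lies on the slope of the rest, let go and still (((contact force between the fingers and shelf_a below 0.1 N and contact force between shelf_a and rest above 2.6 N and linear speed of shelf_a below 0.03 m/s and angle between the z axis of shelf_a and the z axis of slot_floor, either way round between 0.6 and 0.97 rad and horizontal distance between shelf_a and rest below 0.04 m) or (contact force between the fingers and shelf_b below 0.1 N and contact force between shelf_b and rest above 2.6 N and linear speed of shelf_b below 0.03 m/s and angle between the z axis of shelf_b and the z axis of slot_floor, either way round between 0.6 and 0.97 rad and horizontal distance between shelf_b and rest below 0.04 m) or (contact force between the fingers and shelf_c below 0.1 N and contact force between shelf_c and rest above 2.6 N and linear speed of shelf_c below 0.03 m/s and angle between the z axis of shelf_c and the z axis of slot_floor, either way round between 0.6 and 0.97 rad and horizontal distance between shelf_c and rest below 0.04 m))), for 0.2 s.
2. the shelf is held upright in the gripper, higher than the slots (((contact force between the fingers and shelf_a above 0.5 N and z of shelf_a in the frame of slot_floor above 0.115 m and angle between the x axis of shelf_a and the z axis of slot_floor, either way round below 0.3 rad) or (contact force between the fingers and shelf_b above 0.5 N and z of shelf_b in the frame of slot_floor above 0.115 m and angle between the x axis of shelf_b and the z axis of slot_floor, either way round below 0.3 rad) or (contact force between the fingers and shelf_c above 0.5 N and z of shelf_c in the frame of slot_floor above 0.115 m and angle between the x axis of shelf_c and the z axis of slot_floor, either way round below 0.3 rad))), for 0.1 s.
At the end, for the whole second after the job is handed in: the heavy shelf stands on end in the middle slot, its weight on the slot's floor (its centre 62 to 75 mm above the floor, within 12 mm across and 22 mm along the slot of the slot's middle, within 0.2 rad of upright), at rest; the two light shelves lie flat on the bench at rest (((z of shelf_a in the frame of slot_floor between 0.062 and 0.075 m and y of shelf_a in the frame of slot_floor between -0.012 and 0.012 m and x of shelf_a in the frame of slot_floor between -0.022 and 0.022 m and angle between the x axis of shelf_a and the z axis of slot_floor, either way round below 0.2 rad and linear speed of each of shelf_a, shelf_b, shelf_c below 0.02 m/s and contact force between shelf_a and rack above 2.5 N and height (world z) of shelf_b between 0.003 and 0.012 m and angle between the z axis of each of shelf_b, shelf_c and the z axis of slot_floor, either way round below 0.1 rad and height (world z) of shelf_c between 0.003 and 0.012 m) or (z of shelf_b in the frame of slot_floor between 0.062 and 0.075 m and y of shelf_b in the frame of slot_floor between -0.012 and 0.012 m and x of shelf_b in the frame of slot_floor between -0.022 and 0.022 m and angle between the x axis of shelf_b and the z axis of slot_floor, either way round below 0.2 rad and linear speed of each of shelf_b, shelf_a, shelf_c below 0.02 m/s and contact force between shelf_b and rack above 2.5 N and height (world z) of shelf_a between 0.003 and 0.012 m and angle between the z axis of each of shelf_a, shelf_c and the z axis of slot_floor, either way round below 0.1 rad and height (world z) of shelf_c between 0.003 and 0.012 m) or (z of shelf_c in the frame of slot_floor between 0.062 and 0.075 m and y of shelf_c in the frame of slot_floor between -0.012 and 0.012 m and x of shelf_c in the frame of slot_floor between -0.022 and 0.022 m and angle between the x axis of shelf_c and the z axis of slot_floor, either way round below 0.2 rad and linear speed of each of shelf_c, shelf_a, shelf_b below 0.02 m/s and contact force between shelf_c and rack above 2.5 N and height (world z) of shelf_a between 0.003 and 0.012 m and angle between the z axis of each of shelf_a, shelf_b and the z axis of slot_floor, either way round below 0.1 rad and height (world z) of shelf_b between 0.003 and 0.012 m))); the robot touches nothing.
It fails at once if the jar is disturbed (moved by more than 30 mm) (distance of jar from where it was at the start of the episode above 0.03 m).
It fails at once if the pot is disturbed (moved by more than 30 mm) (distance of pot from where it was at the start of the episode above 0.03 m).
It fails at once if the paddle is disturbed (moved by more than 30 mm) (distance of paddle from where it was at the start of the episode above 0.03 m).
It fails at once if a shelf is dropped into the rack (over 0.5 m/s within the slot) ((horizontal distance between shelf_a and slot_floor below 0.03 m and z of shelf_a in the frame of slot_floor below 0.11 m and linear speed of shelf_a above 0.5 m/s) or (horizontal distance between shelf_b and slot_floor below 0.03 m and z of shelf_b in the frame of slot_floor below 0.11 m and linear speed of shelf_b above 0.5 m/s) or (horizontal distance between shelf_c and slot_floor below 0.03 m and z of shelf_c in the frame of slot_floor below 0.11 m and linear speed of shelf_c above 0.5 m/s)).
It also fails if it takes over 72 s, if anything falls off the work surface, if the arm or the gripper's body presses on something with over 40 N, if the wrist force passes 120 N, or if a joint passes its speed limit or range.

### The arm

A 6-joint arm with a two-finger parallel gripper is mounted at the origin on the work surface. World frame = base frame: x ahead of the robot, y to its left, z up, the work surface at z = 0. Lengths are in m, angles in degrees, forces in N, time in s.
With the tool pointing down it reaches from about 0.4 to 0.825 m from the base axis. Payload 7 kg.
Tool frame: the origin (TCP) lies at the centre of the arm's flange, where the gripper is bolted on; the fingertips stand 178 mm ahead of it and the grasp point (between the pads) lies 159 mm ahead of it (r.tips_ahead is the z of the fingertips in the tool frame, in m); z points along the fingers, y is the line along which they close (so a half turn about z gives the same grasp; the last joint's range is limited). The gripper opens to 88 mm and grips with 3 to 60 N. Pads are 19 mm wide; open, the fingers measure 130 mm over their backs; the gripper's body (78 mm by 193 mm) begins 47 mm behind the grasp point.
Start: joints at [81.538, 20.546, 0.682, 0, -70.136, -16.507], TCP at [0.285, 0.612, 0.405] pointing down, gripper open.
Joint ranges: [-176.03, 176.03], [-82.01, 121.73], [-58.28, 71.71], [-173.87, 95.51], [-174.79, -0.11], [-173.66, 173.66]. Speed limits (degrees/s): [136.94, 136.94, 172.46, 180, 180, 180].

### API

Orientations are given as [roll, pitch, yaw] about the fixed x, y, z axes, in that order (R = Rz(yaw) Ry(pitch) Rx(roll)).
In Python, from plant import r gives the robot as it stands. The module is installed in compiled form; this text tells all that it offers.
- The arm moves only by the shell command python3 -m pendant 'ROWS' [FORCE]. ROWS is JSON, a list that holds one entry, the list of rows, each a list of 7 numbers: the shift along the tool's x, y, z in m, then the turn, a rotation vector about the tool's x, y, z in degrees, then the gripper command: -1 is shut, 1 is fully open, values between are in proportion. A call has 1 to 5 rows; each row is the pose to reach, as a shift and turn from the pose commanded when the call began, along the tool's axes at that moment; what a row does not reach only later rows make up. A row lasts 1/10 s, in which the tool goes at most 50 mm and 8.59 degrees, less where a joint would pass 70% of its speed; a pose out of reach is approached as far as the arm can. A call with a gripper value outside its range is refused whole. The fingers move at their own pace and stop on an object; FORCE is the grip in N (left out, the last holds). Time passes only in rows, so rows that repeat a pose let the fingers close. It gives the time, the measured TCP pose, the force, the opening and the grip force at its end, in the units of the state.
- r.get_state(): the state, without advancing time (a new reading comes with each control period).
- r.capture(name): name is "scene" or "top" or "wrist"; returns the picture (384x512x3 uint8, red, green, blue); there is no depth.
- r.camera_params(name): a dict with "fx", "fy", "cx", "cy" (pixels), "dist_coeffs" ([k1, k2, p1, p2, k3] as OpenCV has them; the pictures are not rectified), "R" (3x3) and "t" (3): a world point X has camera coordinates R X + t. Camera axes: x right, y down, z forward; pixel columns grow to the right and rows downward; lengths in m; the calibration is good to about 2 mm. A picture is of the moment at which its call begins: read the wrist's pose just before it. camera_params takes no time and is no camera call; for the wrist camera it gives the pose at the moment of the call.
- r.close_job(): hands the job in; it is judged then, once.
The state is a dict: "time_s": time; "joints": joint angles; "qd": joint speeds; "joint_torque": joint torques, N m; "tcp_pos": TCP position; "eef_rot": TCP orientation; "contact_force": force on the tool from outside, world axes, zero at the start; "moment": the same for the moment, N m; "gripper_width": finger opening in m; "gripper_force": force on a finger pad.
Only numpy, scipy, OpenCV 4.12 (cv2) and the standard library are available. Lean on these libraries where they do the work, as an engineer would, in place of code of your own. Each camera call takes 0.05 s, during which the arm holds its last target. There are 200 camera calls.

## Working session

There is one attempt and no reset: what is moved stays moved. The work goes in short steps, Python scripts to look and compute and a shell command to move; the robot and the scene stay as the last step left them, time stands still between calls to the robot, and variables do not carry over. Pictures are saved under pics/ and viewed, at most 10 in all, crops included, and the job is handed in when it is done.

```bash
mkdir -p pics; python3 - <<'E'
from plant import r
import cv2,json
print(r.get_state())
for n in("scene","top"):
    im=r.capture(n); p=r.camera_params(n); print(n,p)
    cv2.imwrite(f"pics/{n}0.png",cv2.cvtColor(im,cv2.COLOR_RGB2BGR))
E
```

```text
{'time_s': 0.0, 'joints': array([ 8.15371677e+01,  2.05899969e+01,  6.31727074e-01, -2.24638519e-02,
       -7.01347718e+01, -1.65082929e+01]), 'qd': array([-0.12217574, -0.03977209, -0.04382432,  0.13863494, -0.00613776,
        0.06087741]), 'joint_torque': array([-3.92526545e-04, -5.82717705e+01,  2.93058264e+01,  6.99741304e+00,
        6.99909084e-03, -1.47222440e-04]), 'tcp_pos': array([0.28485271, 0.61171563, 0.40371575]), 'eef_rot': array([ 1.79904792e+02, -6.19422371e-03, -2.49787706e+01]), 'contact_force': array([ 0.15092439,  0.11402836, -0.44821791]), 'moment': array([ 0.00024975, -0.01159161,  0.02013236]), 'gripper_force': 0.0, 'gripper_width': 0.08782586800659152}
scene {'fx': 354.9144489399537, 'fy': 354.9144489399537, 'cx': 265.06466516924996, 'cy': 187.169009850691, 'dist_coeffs': array([-0.05640725,  0.        ,  0.        ,  0.        ,  0.        ]), 'R': array([[ 2.71948039e-01,  9.62311808e-01,  4.98001981e-04],
       [ 7.76024580e-01, -2.18997431e-01, -5.91460883e-01],
       [-5.69060730e-01,  1.61233089e-01, -8.06333539e-01]]), 't': array([-0.10977334, -0.37589795,  1.50985543])}
top {'fx': 361.30298922434827, 'fy': 361.30298922434827, 'cx': 252.85113987744893, 'cy': 189.30784070994042, 'dist_coeffs': array([0.02349825, 0.        , 0.        , 0.        , 0.        ]), 'R': array([[ 0.02255084, -0.99959256,  0.01749794],
       [-0.99375741, -0.02432512, -0.10887832],
       [ 0.1092596 , -0.01493341, -0.99390107]]), 't': array([-0.06396187,  0.52784387,  1.00477389])}
```

View pics/top0.png

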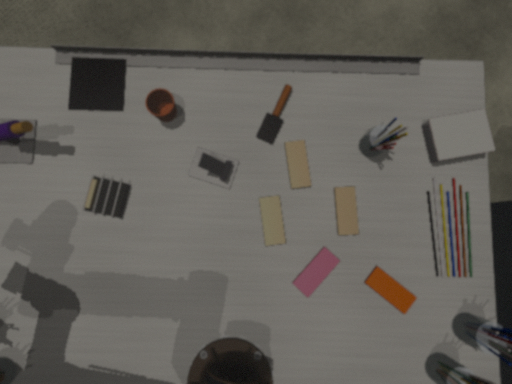

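View pics/scene0.png

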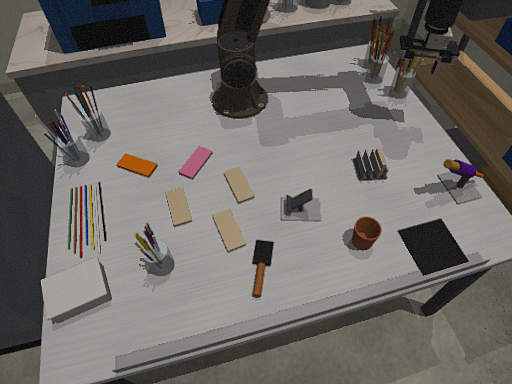

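The top view shows three cream shelves at about (298,164), (346,210) and (272,220). It also shows the rest at (214,167), the rack at (108,197), the pot at (161,104), the paddle at (270,128) and the jar at (383,138). Candidates for "shelf" are those three cream slabs (wanted), the pink slab at (316,271) and the orange slab at (390,289), which are both look-alikes to leave alone. The white block at (460,135) and the tile in the rack at (91,194) aren't shelves either.

```bash
cat > h.py <<'E'
import numpy as np,cv2
from plant import r
def ray(p,uv):
    K=np.array([[p['fx'],0,p['cx']],[0,p['fy'],p['cy']],[0,0,1]])
    q=cv2.undistortPoints(np.array(uv,float).reshape(-1,1,2),K,p['dist_coeffs']).reshape(-1,2)
    d=np.c_[q,np.ones(len(q))]@p['R']; return -p['R'].T@p['t'],d
def onplane(p,uv,z):
    c,d=ray(p,uv); return c+d*((z-c[2])/d[:,2])[:,None]
def cream(im):
    h=cv2.cvtColor(im,cv2.COLOR_RGB2HSV)
    return cv2.inRange(h,(10,60,90),(28,160,255))
def shelves(im,p,z=0.014,amin=300):
    out=[]
    for c in cv2.findContours(cream(im),cv2.RETR_EXTERNAL,cv2.CHAIN_APPROX_NONE)[0]:
        if cv2.contourArea(c)<amin: continue
        w=onplane(p,c.reshape(-1,2),z)[:,:2]
        (x,y),(a,b),th=cv2.minAreaRect((w*1000).astype(np.float32))
        if a<b: a,b,th=b,a,th+90
        out.append((round(x),round(y),round(a),round(b),round((th+90)%180-90,1),c.reshape(-1,2).mean(0).round()))
    return out
E
python3 - <<'E'
from h import *
for n in("top","scene"):
    im=cv2.cvtColor(cv2.imread(f"pics/{n}0.png"),cv2.COLOR_BGR2RGB);p=r.camera_params(n)
    print(n)
    for s in shelves(im,p): print(s)
t=cv2.imread("pics/top0.png");s=cv2.imread("pics/scene0.png")
z=lambda i,x,y,w,h:cv2.resize(i[y:y+h,x:x+w],(400,300),interpolation=cv2.INTER_CUBIC)
cv2.imwrite("pics/crop0.png",np.vstack([np.hstack([z(t,70,160,80,60),z(t,180,135,80,60)]),np.hstack([z(s,330,130,80,60),z(s,265,170,80,60)])]))
E
```

```text
top
(443, -109, 136, 56, 8.7, array([272., 220.]))
(476, -323, 138, 59, 4.6, array([346., 210.]))
(609, -181, 139, 59, 9.2, array([298., 164.]))
scene
(615, -182, 139, 59, 8.9, array([228., 230.]))
(482, -323, 140, 59, 4.6, array([178., 206.]))
(449, -109, 138, 59, 9.0, array([238., 184.]))
(166, 1110, 441, 76, -0.1, array([486.,  80.]))
```

View pics/crop0.png

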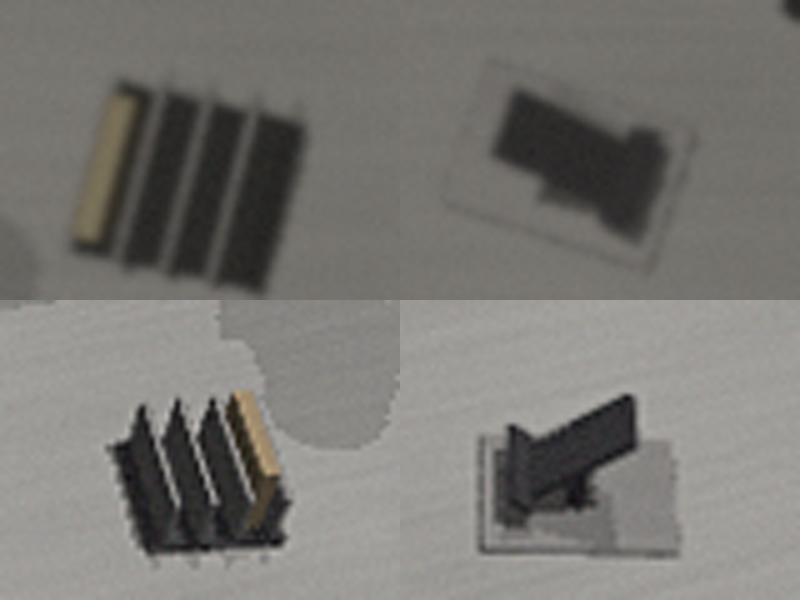

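The crop shows the rack with its tile in the left (+y) slot, the middle slot between the light divider lines that start at crop x 163 and 210, and the rest with its lip to the right (-y). All three cream slabs are confirmed.

```bash
cat >> h.py <<'E'
from scipy.spatial.transform import Rotation as Ro
def go(pos,zdir,ydir):
    """rows numbers to reach TCP pos with tool z=zdir, tool y=ydir"""
    s=r.get_state(); R0=Ro.from_euler('xyz',s['eef_rot'],degrees=True)
    z=np.array(zdir,float);z/=np.linalg.norm(z); y=np.array(ydir,float); y-=z*(y@z); y/=np.linalg.norm(y)
    best=None
    for sg in(1,-1):
        R1=Ro.from_matrix(np.c_[np.cross(sg*y,z),sg*y,z])
        v=(R0.inv()*R1).as_rotvec(degrees=True)
        print('sgn',sg,'shift',R0.inv().apply(np.array(pos)-s['tcp_pos']).round(4),'rot',v.round(2))
def st():
    s=r.get_state(); print(s['time_s'],s['tcp_pos'].round(4),s['eef_rot'].round(2),'F',s['contact_force'].round(2),'w',round(s['gripper_width'],4),s['gripper_force'],'j',s['joints'].round(0))
E
python3 - <<'E'
from h import *
p=r.camera_params("top")
C=lambda a,ox,oy:[(ox+(x-0.0)/5,oy+y/5) for x,y in a]
w=onplane(p,C([(90,60),(295,130),(250,272),(45,205)],180,135),.006)
print("rest",w.round(3),w.mean(0).round(3),[np.degrees(np.arctan2(*(d[::-1])[-2:])).round(1) for d in (w[0,:2]-w[1,:2],w[3,:2]-w[2,:2])])
w=onplane(p,C([(186.5,87),(145,268)],70,160),.055)
print("rack",w.round(3),w.mean(0).round(3),np.degrees(np.arctan2(w[0,1]-w[1,1],w[0,0]-w[1,0])),np.linalg.norm(w[0]-w[1]))
q=r.camera_params("scene")
w=onplane(q,[(265+(480-400)/5,170+(553-300)/5),(265+(680-400)/5,170+(553-300)/5),(265+80/5,170+135/5)],.003);print("rest scene nearcorners",w.round(3))
w=onplane(q,[(330+150/5,130+(552-300)/5),(330+285/5,130+(543-300)/5)],.003);print("rack scene",w.round(3))
a=np.radians(8.9);go([.446,-.109,.40],[0,0,-1],[-np.sin(a),np.cos(a),0])
go([.5,.2,.40],[0,0,-1],[-np.sin(a),np.cos(a),0])
E
```

```text
rest [[ 0.654  0.113  0.006]
 [ 0.615 -0.009  0.006]
 [ 0.53   0.015  0.006]
 [ 0.566  0.136  0.006]] [0.591 0.064 0.006] [np.float64(72.4), np.float64(73.2)]
rack [[0.55  0.353 0.055]
 [0.449 0.369 0.055]] [0.499 0.361 0.055] -8.909774212372305 0.10175460212414339
rest scene nearcorners [[ 0.624 -0.009  0.003]
 [ 0.66   0.117  0.003]
 [ 0.535  0.019  0.003]]
rack scene [[0.543 0.309 0.003]
 [0.562 0.406 0.003]]
sgn 1 shift [0.4504 0.5853 0.0047] rot [ 2.0000e-02 -1.1000e-01  1.4613e+02]
sgn -1 shift [0.4504 0.5853 0.0047] rot [ 8.000e-02  2.000e-02 -3.387e+01]
sgn 1 shift [0.3689 0.2824 0.0043] rot [ 2.0000e-02 -1.1000e-01  1.4613e+02]
sgn -1 shift [0.3689 0.2824 0.0043] rot [ 8.000e-02  2.000e-02 -3.387e+01]
```

```bash
python3 -m pendant '[[[0.37,0.282,0,0,0,0,1],[0.37,0.282,0,0,0,0,1],[0.37,0.282,0,0,0,0,1],[0.37,0.282,0,0,0,0,1],[0.37,0.282,0,0,0,0,1]]]' 40
python3 - <<'E'
from h import *
st()
a=np.radians(8.9);go([.446,-.109,.40],[0,0,-1],[-np.sin(a),np.cos(a),0])
E
```

```text
time_s: 0.6
tcp_pos: [0.4016, 0.3886, 0.4044]
eef_rot: [180.0, 0.0, -24.9]
contact_force: [0.4, 0.1, 0.7]
gripper_width: 0.0875
gripper_force: 0.0
0.6 [0.4016 0.3886 0.4044] [ 1.7998e+02  1.0000e-02 -2.4950e+01] F [0.43 0.11 0.72] w 0.0875 0.0 j [ 64.  10. -14.  -0. -66.   1.]
sgn 1 shift [0.2501 0.4325 0.0046] rot [ 2.0000e-02 -3.0000e-02  1.4615e+02]
sgn -1 shift [0.2501 0.4325 0.0046] rot [ 2.000e-02  1.000e-02 -3.385e+01]
```

```bash
python3 -m pendant '[[[0.27,0.432,0,0,0,0,1],[0.27,0.432,0,0,0,0,1],[0.27,0.432,0,0,0,0,1],[0.27,0.432,0,0,0,0,1],[0.27,0.432,0,0,0,0,1]]]' >/dev/null
python3 - <<'E'
from h import *
st()
a=np.radians(8.9);go([.446,-.109,.38],[0,0,-1],[-np.sin(a),np.cos(a),0])
E
```

```text
1.1 [0.4314 0.1404 0.4046] [-179.99    0.    -24.94] F [ 1.93 -0.43 -0.21] w 0.0874 0.0 j [ 43.  -1. -26.  -0. -65.  22.]
sgn 1 shift [0.1184 0.22   0.0246] rot [-0.0000e+00  1.0000e-02  1.4616e+02]
sgn -1 shift [0.1184 0.22   0.0246] rot [-1.000e-02 -0.000e+00 -3.384e+01]
```

```bash
python3 -m pendant '[[[0.118,0.22,0.025,0,0,-33.8,1],[0.118,0.22,0.025,0,0,-33.8,1],[0.118,0.22,0.025,0,0,-33.8,1],[0.118,0.22,0.025,0,0,-33.8,1],[0.118,0.22,0.025,0,0,-33.8,1]]]' >/dev/null
python3 -m pendant '[[[0,0,0,0,0,0,1],[0,0,0,0,0,0,1]]]' >/dev/null
python3 - <<'E'
from h import *
st()
p=r.camera_params("wrist");im=r.capture("wrist");cv2.imwrite("pics/w1.png",im[:,:,::-1])
for s in shelves(im,p,amin=1500):print(s)
go([.446,-.109,.38],[0,0,-1],[-.155,.988,0])
E
```

```text
1.8 [ 0.4443 -0.0782  0.3823] [-1.80e+02  5.00e-02  8.58e+00] F [ 0.15 -0.55  0.61] w 0.0877 0.0 j [ 15.  -0. -28.  -0. -62.  83.]
(479, -321, 139, 60, 4.5, array([441., 170.]))
(447, -108, 138, 58, 8.6, array([282., 167.]))
(602, -181, 119, 59, 9.0, array([363.,  53.]))
sgn 1 shift [-0.0033  0.0317  0.0025] rot [3.0000e-02 1.0000e-02 1.7977e+02]
sgn -1 shift [-0.0033  0.0317  0.0025] rot [-0.    0.02 -0.23]
```

View pics/w1.png

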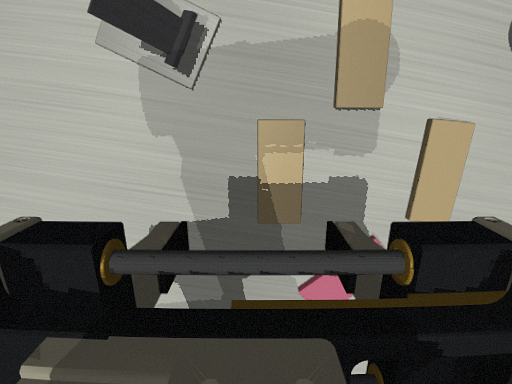

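The wrist view shows the near shelf at (282,167), with its fitted pose agreeing with the top view. I'll descend and lift it.

```bash
python3 -m pendant '[[[-0.002,0.031,0.05,0,0,0,1],[-0.002,0.031,0.1,0,0,0,1],[-0.002,0.031,0.15,0,0,0,1],[-0.002,0.031,0.19,0,0,0,1],[-0.002,0.031,0.2,0,0,0,1]]]' 
python3 -m pendant '[[[0,0,0,0,0,0,1],[0,0,0,0,0,0,-1],[0,0,0,0,0,0,-1],[0,0,0,0,0,0,-1],[0,0,0,0,0,0,-1]]]' 40
python3 -m pendant '[[[0,0,0,0,0,0,-1],[0,0,-0.01,0,0,0,-1],[0,0,-0.03,0,0,0,-1],[0,0,-0.05,0,0,0,-1],[0,0,-0.05,0,0,0,-1]]]'
python3 -m pendant '[[[0,0,0,0,0,0,-1],[0,0,0,0,0,0,-1],[0,0,0,0,0,0,-1]]]'
python3 -m pendant '[[[0,0,0,0,0,0,-1]]]'
```

```text
time_s: 2.35
tcp_pos: [0.4456, -0.1067, 0.1788]
eef_rot: [-180.0, 0.5, 8.9]
contact_force: [-1.0, -0.1, 0.2]
gripper_width: 0.0874
gripper_force: 0.0
time_s: 2.85
tcp_pos: [0.4478, -0.1077, 0.184]
eef_rot: [-180.0, -0.2, 8.8]
contact_force: [0.4, -5.1, 3.4]
gripper_width: 0.0612
gripper_force: 2.4
time_s: 3.35
tcp_pos: [0.4481, -0.1077, 0.2351]
eef_rot: [180.0, -0.3, 8.8]
contact_force: [0.1, -0.2, -3.8]
gripper_width: 0.0596
gripper_force: 40.0
time_s: 3.65
tcp_pos: [0.4469, -0.1078, 0.2318]
eef_rot: [-180.0, 0.1, 8.8]
contact_force: [-0.2, -0.0, -3.9]
gripper_width: 0.0592
gripper_force: 40.0
time_s: 3.75
tcp_pos: [0.4471, -0.1078, 0.2319]
eef_rot: [-180.0, 0.1, 8.8]
contact_force: [-0.2, 0.1, -4.1]
gripper_width: 0.0595
gripper_force: 40.0
```

It reads about 4 N against an expected 1.0 to 1.6 N for a light one, so this is the heavy shelf. I'll carry it to the rest.

```bash
cat >> h.py <<'E'
O=np.array([.5945,.066,0]);U=np.array([np.cos(np.radians(73)),np.sin(np.radians(73)),0]);Z=np.array([0,0,1.]);N=(Z-U)/2**.5;P=(Z+U)/2**.5;PX=np.array([U[1],-U[0],0])
def restpose(h,up=0,d=.175):
    S=O-.05*U+.032*Z+(.07+up)*P+(.007+h)*N; return S+d*N
E
python3 -m pendant '[[[0,0,-0.05,0,0,0,-1],[0,0,-0.1,0,0,0,-1],[0,0,-0.15,0,0,0,-1],[0,0,-0.15,0,0,0,-1]]]' >/dev/null
python3 -m pendant '[[[0,0,0,0,0,8.5,-1],[0,0,0,0,0,17,-1],[0,0,0,0,0,25.5,-1],[0,0,0,0,0,34,-1],[0,0,0,0,0,42.5,-1]]]' >/dev/null
python3 -m pendant '[[[0,0,0,0,0,8.5,-1],[0,0,0,0,0,17,-1],[0,0,0,0,0,25.5,-1],[0,0,0,0,0,34,-1],[0,0,0,0,0,42.5,-1]]]' >/dev/null
python3 -m pendant '[[[0,0,0,0,0,8,-1],[0,0,0,0,0,16,-1],[0,0,0,0,0,24,-1],[0,0,0,0,0,31,-1],[0,0,0,0,0,31,-1]]]' >/dev/null
python3 - <<'E'
from h import *
st();print(restpose(.1),restpose(.003,.003))
go(restpose(.1)+[0,0,.05],-N,PX)
go(restpose(.1)+[0,0,.05],-Z,PX)
E
```

```text
5.65 [ 0.4471 -0.1077  0.3814] [ 1.7989e+02 -4.0000e-02 -1.0728e+02] F [ 0.05  0.09 -5.03] w 0.0595 39.99998688697815 j [ 11.   1. -27.  -0. -62. -28.]
[ 0.53605296 -0.12517167  0.28090159] [ 0.55672676 -0.05755071  0.21443355]
sgn 1 shift [-0.0098 -0.0902  0.0503] rot [-68.82   0.   166.  ]
sgn -1 shift [-0.0098 -0.0902  0.0503] rot [ -0.   -45.04  -0.31]
sgn 1 shift [-0.0098 -0.0902  0.0503] rot [-6.0000e-02 -1.8000e-01  1.7972e+02]
sgn -1 shift [-0.0098 -0.0902  0.0503] rot [ 0.11 -0.04 -0.28]
```

```bash
python3 -m pendant '[[[-0.002,-0.018,0.01,0,-8.4,0,-1],[-0.004,-0.036,0.02,0,-16.8,0,-1],[-0.006,-0.054,0.03,0,-25.2,0,-1],[-0.008,-0.072,0.04,0,-33.6,0,-1],[-0.01,-0.09,0.05,0,-42,0,-1]]]'
python3 -m pendant '[[[0,0,0,0,-3,0,-1],[0,0,0,0,-3,0,-1]]]' >/dev/null
python3 - <<'E'
from h import *
st()
go(restpose(.06),-N,PX)
go(restpose(.003,.003),-N,PX)
E
```

```text
time_s: 6.15
tcp_pos: [0.5375, -0.1252, 0.3321]
eef_rot: [-179.7, 42.3, -106.8]
contact_force: [-1.1, 0.1, -4.5]
gripper_width: 0.0593
gripper_force: 40.0
6.35 [ 0.5364 -0.1265  0.3302] [ 179.86   44.99 -107.31] F [ 0.87 -0.96 -4.27] w 0.0592 39.99864935874939 j [-15.  16.  -6. -48. -73.  14.]
sgn 1 shift [0.034  0.0007 0.0757] rot [-1.0000e-02  1.2000e-01  1.7978e+02]
sgn -1 shift [0.034  0.0007 0.0757] rot [-0.08 -0.01 -0.22]
sgn 1 shift [0.031  0.0008 0.1327] rot [-1.0000e-02  1.2000e-01  1.7978e+02]
sgn -1 shift [0.031  0.0008 0.1327] rot [-0.08 -0.01 -0.22]
```

```bash
python3 -m pendant '[[[0.017,0.001,0.035,0,0,0,-1],[0.034,0.001,0.076,0,0,0,-1],[0.034,0.001,0.076,0,0,0,-1],[0.034,0.001,0.076,0,0,0,-1]]]' >/dev/null
python3 - <<'E'
from h import *
st()
for n in("wrist","scene","top"):
    im=r.capture(n);cv2.imwrite(f"pics/{n}2.png",im[:,:,::-1]);
    if n=="wrist": w=im[:,:,::-1]
    if n=="scene": s=im[140:260,240:400,::-1]
    if n=="top": t=im[100:220,160:320,::-1]
z=lambda i:cv2.resize(i,(400,300),interpolation=cv2.INTER_CUBIC)
cv2.imwrite("pics/m2.png",np.vstack([np.hstack([z(w),z(s)]),np.hstack([z(t),z(t)*0])]))
E
```

```text
6.75 [ 0.5438 -0.0956  0.2542] [ 179.93   44.85 -107.05] F [ 0.53 -0.04 -2.84] w 0.0593 39.99915897846222 j [-12.  21. -10. -51. -65.  20.]
```

View pics/m2.png

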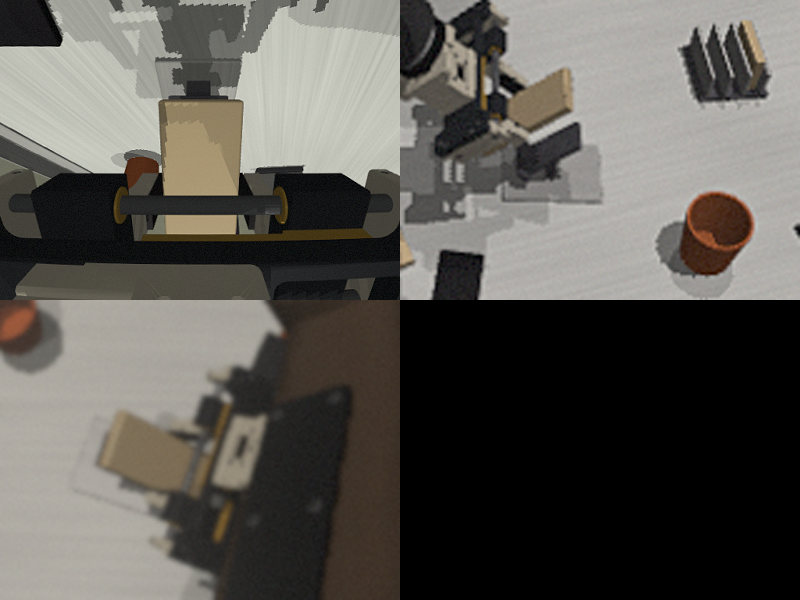

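The wrist view shows the shelf's lower end centred at column 201 (in the mosaic) and the rest's lip and support at about 199. The lateral alignment is good, and the scene view shows the shelf parallel to the slope. I'll lower it.

```bash
python3 -m pendant '[[[0,0,0,0,0,0,-1]]]' >/dev/null; python3 - <<'E'
from h import *
st()
go(restpose(.006,.007),-N,PX)
E
```

```text
7.0 [ 0.5444 -0.0964  0.2565] [-179.73   44.98 -106.96] F [ 0.55 -1.03 -3.61] w 0.0592 39.99883711338043 j [-12.  21. -10. -51. -65.  20.]
sgn 1 shift [-0.0031 -0.0002  0.0556] rot [ 4.0000e-02 -3.7000e-01 -1.7997e+02]
sgn -1 shift [-0.0031 -0.0002  0.0556] rot [-0.24 -0.02  0.03]
```

```bash
python3 -m pendant '[[[-0.003,0,0.02,0,0,0,-1],[-0.003,0,0.04,0,0,0,-1],[-0.003,0,0.055,0,0,0,-1],[-0.003,0,0.055,0,0,0,-1],[-0.003,0,0.055,0,0,0,-1]]]' 
python3 -m pendant '[[[0,0,0.002,0,0,0,-1],[0,0,0.003,0,0,0,-1]]]' 
python3 -m pendant '[[[0,0,0.001,0,0,0,-1],[0,0,0.002,0,0,0,-1]]]'
```

```text
time_s: 7.5
tcp_pos: [0.5563, -0.0571, 0.2185]
eef_rot: [-180.0, 45.0, -107.1]
contact_force: [0.5, -0.6, -4.1]
gripper_width: 0.0591
gripper_force: 40.0
time_s: 7.7
tcp_pos: [0.557, -0.0553, 0.2168]
eef_rot: [-179.9, 45.0, -107.1]
contact_force: [-1.5, -1.3, 2.1]
gripper_width: 0.0594
gripper_force: 40.0
time_s: 7.9
tcp_pos: [0.5576, -0.0537, 0.2153]
eef_rot: [-179.9, 45.0, -107.1]
contact_force: [0.2, -1.0, 2.3]
gripper_width: 0.0594
gripper_force: 40.0
```

```bash
python3 -m pendant '[[[0.002,0,0,0,0,0,-1],[0.004,0,0,0,0,0,-1],[0.004,0,0,0,0,0,-1]]]'
python3 - <<'E'
from h import *
st(); s=r.get_state();d=s['tcp_pos']-restpose(0);print('along',d@P,'normal',d@N,'lat',d@PX)
im=r.capture("scene");cv2.imwrite("pics/s3.png",cv2.resize(im[150:240,240:360,::-1],(800,600),interpolation=cv2.INTER_CUBIC))
E
```

```text
time_s: 8.2
tcp_pos: [0.5567, -0.0565, 0.2118]
eef_rot: [-179.9, 45.0, -107.2]
contact_force: [0.1, -1.9, 3.8]
gripper_width: 0.059
gripper_force: 40.0
8.2 [ 0.5567 -0.0565  0.2118] [-179.95   45.   -107.15] F [ 0.15 -1.88  3.81] w 0.059 39.99965250492096 j [ -8.  24. -11. -54. -60.  22.]
along 0.0018426720267799756 normal 0.0004672489006660666 lat -0.0003456228772123792
```

View pics/s3.png

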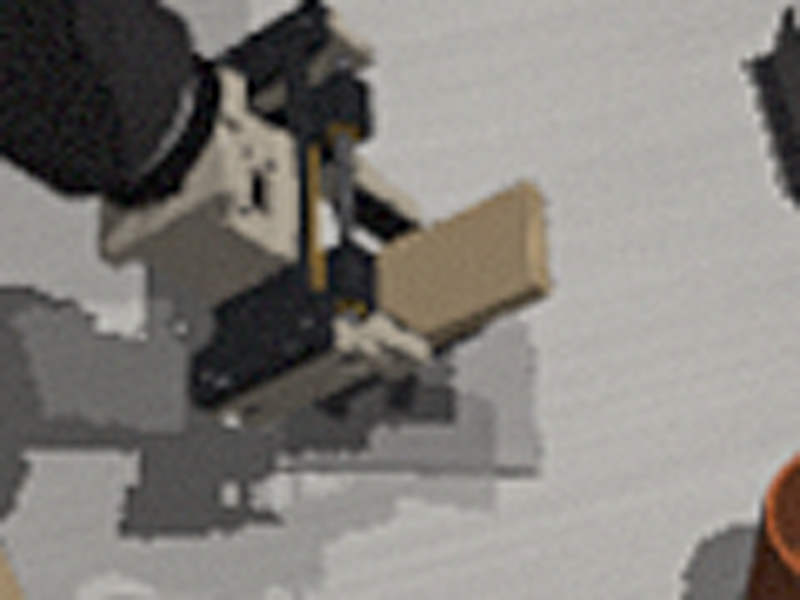

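The shelf lies flush on the slope, its lower end hidden behind the gripper. I'll nudge it to the lip and release.

```bash
python3 -m pendant '[[[0.002,0,0,0,0,0,-1],[0.002,0,0,0,0,0,-1]]]'
python3 -m pendant '[[[0.002,0,0,0,0,0,-1],[0.002,0,0,0,0,0,-1]]]'
python3 -m pendant '[[[0,0,0,0,0,0,0.2],[0,0,0,0,0,0,0.2],[0,0,0,0,0,0,0.2],[0,0,0,0,0,0,0.2],[0,0,0,0,0,0,0.2]]]'
```

```text
time_s: 8.45
tcp_pos: [0.5562, -0.0578, 0.2103]
eef_rot: [-180.0, 45.0, -107.2]
contact_force: [0.6, -2.0, 2.9]
gripper_width: 0.0593
gripper_force: 40.0
time_s: 8.65
tcp_pos: [0.5556, -0.0591, 0.2088]
eef_rot: [-180.0, 45.0, -107.2]
contact_force: [0.8, -2.7, 4.3]
gripper_width: 0.0593
gripper_force: 40.0
time_s: 9.15
tcp_pos: [0.5556, -0.059, 0.2089]
eef_rot: [-180.0, 45.0, -107.2]
contact_force: [0.1, -2.8, 3.1]
gripper_width: 0.0595
gripper_force: 40.0
```

```bash
python3 -m pendant '[[[0,0,0,0,0,0,1],[0,0,0,0,0,0,1],[0,0,0,0,0,0,1],[0,0,0,0,0,0,1],[0,0,0,0,0,0,1]]]'
python3 -m pendant '[[[0,0,-0.01,0,0,0,1],[0,0,-0.04,0,0,0,1],[0,0,-0.08,0,0,0,1],[0,0,-0.12,0,0,0,1],[0,0,-0.12,0,0,0,1]]]'
python3 - <<'E'
from h import *
st(); 
t=r.capture("top");s=r.capture("scene");p=r.camera_params("wrist");w=r.capture("wrist")
z=lambda i:cv2.resize(i[:,:,::-1],(400,300),interpolation=cv2.INTER_CUBIC)
for n,i in(("t",t),("s",s),("w",w)):cv2.imwrite(f"pics/{n}4.png",i[:,:,::-1])
cv2.imwrite("pics/m4.png",np.vstack([np.hstack([z(w),z(s[140:230,250:370])]),np.hstack([z(t[130:205,180:280]),z(s[120:180,330:410])])]))
E
```

```text
time_s: 9.65
tcp_pos: [0.5555, -0.0588, 0.2088]
eef_rot: [180.0, 45.0, -107.2]
contact_force: [-0.1, 0.7, -0.4]
gripper_width: 0.0867
gripper_force: 0.0
time_s: 10.15
tcp_pos: [0.5307, -0.1434, 0.2983]
eef_rot: [-179.4, 44.9, -106.9]
contact_force: [0.7, 0.8, -0.4]
gripper_width: 0.0876
gripper_force: 0.0
10.15 [ 0.5307 -0.1434  0.2983] [-179.41   44.88 -106.85] F [ 0.69  0.8  -0.39] w 0.0876 0.0 j [-16.  18.  -7. -48. -71.  19.]
```

View pics/m4.png

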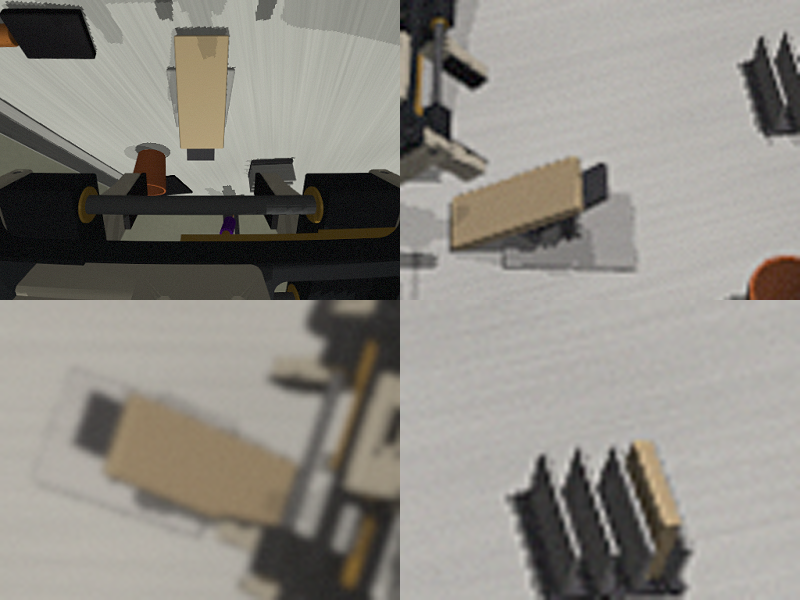

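The mosaic shows the shelf too far down the slope. The slope's upper end sticks out past the shelf, at mosaic (605,185) in the scene crop and (200,154) in the wrist crop. I'll move the arm back and measure the shelf's corners from two views.

```bash
python3 -m pendant '[[[0,0,-0.05,0,0,0,1],[0,0,-0.1,0,0,0,1],[0,0,-0.1,0,0,0,1]]]'
cat >> h.py <<'E'
def quads(n,im,amin=300):
    for c in cv2.findContours(cream(im),cv2.RETR_EXTERNAL,cv2.CHAIN_APPROX_NONE)[0]:
        if cv2.contourArea(c)>amin and c.reshape(-1,2)[:,0].mean()<460:
            q=cv2.approxPolyDP(c,3,True).reshape(-1,2); print(n,cv2.contourArea(c),q.tolist(),'hull' )
def tri(pa,ua,pb,ub):
    a,d=ray(pa,[ua]);b,e=ray(pb,[ub]);d=d[0]/np.linalg.norm(d[0]);e=e[0]/np.linalg.norm(e[0])
    k=np.linalg.lstsq(np.c_[d,-e],b-a,rcond=None)[0]; x,y=a+k[0]*d,b+k[1]*e
    return (x+y)/2,np.linalg.norm(x-y)
E
python3 - <<'E'
from h import *
st()
quads("s4",cv2.imread("pics/s4.png")[:,:,::-1])
for n in("scene","top","wrist"):
    im=r.capture(n);quads(n,im);cv2.imwrite(f"pics/{n}5.png",im[:,:,::-1])
E
```

```text
time_s: 10.6
tcp_pos: [0.5098, -0.2104, 0.3682]
eef_rot: [-179.6, 44.8, -106.9]
contact_force: [-0.3, 0.2, -0.4]
gripper_width: 0.0878
gripper_force: 0.0
10.6 [ 0.5098 -0.2104  0.3682] [-179.55   44.83 -106.91] F [-0.32  0.21 -0.36] w 0.0878 0.0 j [-23.  16.  -2. -45. -82.  17.]
s4 576.5 [[229, 210], [227, 214], [213, 215], [227, 250], [244, 244], [236, 225], [224, 225], [227, 215], [232, 217]] hull
s4 553.0 [[182, 188], [166, 192], [174, 225], [190, 218]] hull
s4 552.0 [[303, 188], [266, 199], [265, 213], [303, 203]] hull
scene 573.5 [[221, 214], [216, 225], [227, 250], [244, 244], [232, 216]] hull
scene 452.5 [[182, 188], [166, 192], [174, 225], [191, 220], [188, 210], [177, 218]] hull
scene 550.0 [[303, 188], [266, 199], [265, 213], [304, 202]] hull
top 863.0 [[211, 156], [209, 174], [248, 187], [251, 170]] hull
wrist 4725.5 [[233, 65], [237, 170], [277, 170], [281, 66]] hull
wrist 408.5 [[104, 0], [121, 18], [149, 0]] hull
```

```bash
python3 - <<'E'
from h import *
a=r.camera_params("top");b=r.camera_params("scene");w=r.camera_params("wrist")
X=[]
for u,v in(((211,156),(303.5,203)),((209,174),(303,188)),((251,170),(265,213)),((248,187),(266,199))):
    x,e=tri(a,u,b,v);X.append(x);print(x.round(4),round(e,4))
X=np.array(X);m=X.mean(0);ax=(X[0]+X[1]-X[2]-X[3])/2;print(m,ax,np.linalg.norm(ax),np.degrees(np.arcsin(ax[2]/np.linalg.norm(ax))),np.degrees(np.arctan2(ax[1],ax[0])))
C=O-.05*U+.032*Z
print('along,normal,lat of centre rel corner',(m-C)@P,(m-C)@N,(m-C)@PX, 'horizontal dist to rest',np.linalg.norm((m-O)[:2]))
x,e=tri(a,(198.5,158),b,(312,190)); print('slope top?',x)
E
```

```text
[0.6158 0.0669 0.0633] 0.0017
[0.5653 0.0757 0.0727] 0.0106
[ 0.5873 -0.0485  0.0105] 0.007
[ 0.5374 -0.0361  0.016 ] 0.0029
[0.57643331 0.01451112 0.04064738] [0.02819433 0.11360664 0.05473484] 0.12921800089508342 25.06114812188453 76.06221293626476
along,normal,lat of centre rel corner 0.0029176184672033405 0.009311626246387369 -0.002223375011649929 horizontal dist to rest 0.054566562015071256
slope top? [0.60147669 0.09603975 0.10336617]
```

```bash
python3 - <<'E'
from h import *
a=r.camera_params("top");b=r.camera_params("scene")
for u,v in(((198.4,166),(311.6,189)),((203,153.4),(312,199.4)),((228,189),(281.5,220)),((239,161),(281,220.5)),((198,147),(321,220.5))):
    x,e=tri(a,u,b,v);print(x.round(4),round(e,4), 'along %.3f normal %.3f lat %.3f'%tuple((x-(O-.05*U+.032*Z))@np.c_[P,N,PX]))
for n,s in(("top",(170,125,80,75)),("scene",(275,175,60,55))):
    im=cv2.imread(f"pics/{n}0.png");x,y,w,h=s;g=cv2.cvtColor(im,cv2.COLOR_BGR2GRAY)
    m=(g[y:y+h,x:x+w]<(55 if n=="top" else 75)).astype(np.uint8)
    c=max(cv2.findContours(m,0,1)[0],key=cv2.contourArea).reshape(-1,2)+[x,y];print(n,cv2.approxPolyDP(c,2,True).reshape(-1,2).tolist())
E
python3 - <<'E'
import cv2,numpy as np
t=cv2.imread("pics/top0.png")[140:195,180:250];s=cv2.imread("pics/scene0.png")[180:225,275:330]
z=lambda i:cv2.resize(i,(400,300*i.shape[0]//i.shape[1]*4//3),interpolation=cv2.INTER_LANCZOS4)
w=cv2.imread("pics/wrist5.png")
a,b=cv2.resize(t,(380,300)),cv2.resize(s,(366,300));a,b=[cv2.convertScaleAbs(q,alpha=1.6) for q in(a,b)]
cv2.imwrite("pics/m5.png",np.vstack([np.hstack([a,b]),cv2.resize(w[0:200,130:390],(746,300))[:, :]]))
E
```

```text
[0.584  0.1007 0.0832] 0.0037 along 0.093 normal -0.020 lat -0.020
[0.6198 0.0897 0.0796] 0.003 along 0.090 normal -0.023 lat 0.017
[ 0.5456  0.0258 -0.1343] 0.0052 along -0.119 normal -0.116 lat -0.035
[ 0.6176 -0.0075 -0.0073] 0.0026 along -0.037 normal -0.018 lat 0.044
[ 0.656   0.1163 -0.0023] 0.0043 along 0.058 normal -0.106 lat 0.044
top [[203, 154], [200, 165], [226, 179], [231, 167], [230, 162], [224, 164]]
scene [[311, 190], [294, 198], [287, 195], [287, 199], [284, 200], [284, 213], [303, 210], [302, 205], [311, 199]]
```

View pics/m5.png

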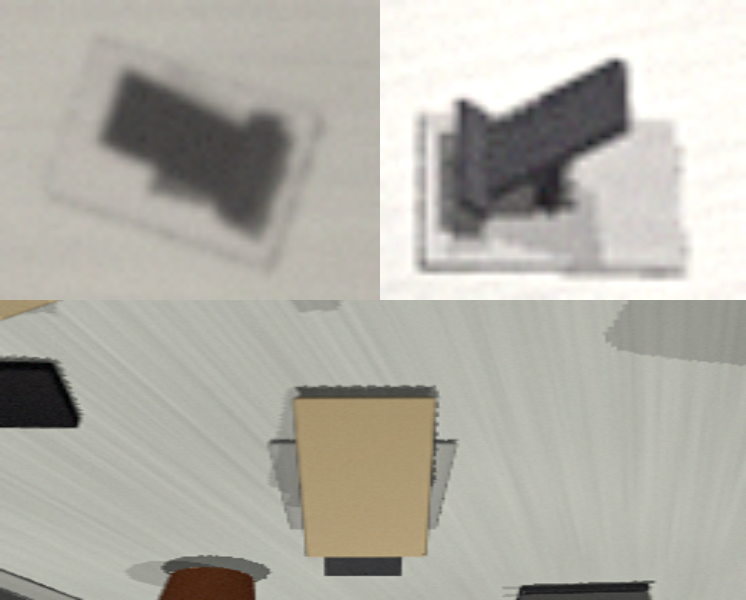

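The base is evidently not centred on the rest's origin. The triangulated slope end sits about 20 mm further along the slope direction than I assumed. I'll redo it with the known heights.

```bash
python3 - <<'E'
from h import *
a=r.camera_params("top");b=r.camera_params("scene")
t=[(180+122/5.43,140+70/5.45),(180+102/5.43,140+140/5.45)]; s=[(275+(628-380)/6.65,180+130/6.67),(275+(624-380)/6.65,180+60/6.67)]
for z in(.088,.092):
  for p,c in((a,t),(b,s)):
    x=onplane(p,c,z);m=x.mean(0);d=x[0]-x[1];print(z,x.round(4).tolist(),'mid',m.round(4),'dist from O along U %.4f lat %.4f'%((m-O)@U,(m-O)@PX),np.linalg.norm(d),np.degrees(np.arctan2(d[1],d[0])))
# lip top outer edge: z=.032+.0099
C=[(180+285/5.43,140+120/5.45),(180+250/5.43,140+232/5.45)];S=[(275+(487-380)/6.65,180+200/6.67),(275+(460-380)/6.65,180+100/6.67)]
for p,c in((a,C),(b,S)):
    x=onplane(p,c,.042);m=x.mean(0);print('lip',x.round(4).tolist(),'U %.4f lat %.4f'%((m-O)@U,(m-O)@PX))
E
```

```text
0.088 [[0.6192, 0.0886, 0.088], [0.5835, 0.0973, 0.088]] mid [0.6014 0.093  0.088 ] dist from O along U 0.0278 lat -0.0013 0.03666386334435969 -13.612816884102592
0.088 [[0.6257, 0.0891, 0.088], [0.5875, 0.1012, 0.088]] mid [0.6066 0.0951 0.088 ] dist from O along U 0.0314 lat 0.0030 0.04014758455356504 -17.55933066637579
0.092 [[0.6183, 0.0881, 0.092], [0.5828, 0.0967, 0.092]] mid [0.6006 0.0924 0.092 ] dist from O along U 0.0271 lat -0.0019 0.03651255294716634 -13.612816884102534
0.092 [[0.6282, 0.0877, 0.092], [0.5901, 0.0998, 0.092]] mid [0.6091 0.0937 0.092 ] dist from O along U 0.0308 lat 0.0059 0.03997056167907552 -17.559330666375747
lip [[0.6045, 0.0084, 0.042], [0.5451, 0.0249, 0.042]] U -0.0529 lat -0.0044
lip [[0.6172, 0.0257, 0.042], [0.5582, 0.0311, 0.042]] U -0.0379 lat 0.0045
```

```bash
sed -i 's/^O=np.array(\[.5945,.066,0\]);/O=np.array([.5945,.066,0]);/' h.py; cat >> h.py <<'E'
O=O+.0185*U
def pnp(p,q,swap=False):
    K=np.array([[p['fx'],0,p['cx']],[0,p['fy'],p['cy']],[0,0,1]])
    o=np.array([[.07,.03,0],[.07,-.03,0],[-.07,-.03,0],[-.07,.03,0]])
    ok,rv,tv,er=cv2.solvePnPGeneric(o,np.array(q,float),K,p['dist_coeffs'],flags=cv2.SOLVEPNP_IPPE)
    for v,t,e in zip(rv,tv,er):
        R=p['R'].T@cv2.Rodrigues(v)[0]; c=p['R'].T@(t[:,0]-p['t'])
        print('face centre',c.round(4),'x',R[:,0].round(3),'z',R[:,2].round(3),'tilt',np.degrees(np.arcsin(R[2,0])).round(1),'err',e)
E
python3 - <<'E'
from h import *
# corners: upper end is image bottom
c=max(cv2.findContours(cream(cv2.imread("pics/wrist5.png")[:,:,::-1]),0,1)[0],key=cv2.contourArea).reshape(-1,2)
m=c.mean(0); q=[]
for i,(n,k) in enumerate((((1,0),0),((0,1),0),((1,0),1),((0,1),1))):pass
def fit(sel): 
    vx,vy,x,y=cv2.fitLine(c[sel].astype(np.float32),cv2.DIST_HUBER,0,.01,.01).ravel();n=np.array([-vy,vx]);return n,n@[x,y]
y0,y1=c[:,1].min(),c[:,1].max();mid=(c[:,1]>y0+12)&(c[:,1]<y1-12)
L=fit(mid&(c[:,0]<m[0]));Rr=fit(mid&(c[:,0]>m[0]));inn=(c[:,0]>243)&(c[:,0]<270);T=fit(inn&(c[:,1]<y0+6));B=fit(inn&(c[:,1]>y1-6))
X=lambda a,b:np.linalg.solve(np.array([a[0],b[0]]),[a[1],b[1]])
# shelf x = up slope (image bottom)
q=[X(B,L),X(B,Rr),X(T,Rr),X(T,L)];print(np.round(q,1).tolist())
pnp(r.camera_params("wrist"),q)
pnp(r.camera_params("top"),[(211,156),(209,174),(248,187),(251,170)])
E
```

```text
[[236.89999389648438, 171.60000610351562], [277.6000061035156, 169.5], [281.0, 65.0], [232.10000610351562, 65.0]]
face centre [0.5779 0.0183 0.0404] x [0.235 0.775 0.587] z [ 0.274  0.527 -0.805] tilt 35.9 err [0.24265587]
face centre [0.577  0.0136 0.038 ] x [0.152 0.501 0.852] z [ 0.141  0.842 -0.52 ] tilt 58.5 err [1.55649953]
face centre [ 0.5916  0.0214 -0.0542] x [ 0.326  0.899 -0.292] z [ 0.442 -0.418 -0.794] tilt -17.0 err [0.24012176]
face centre [ 0.5913  0.0185 -0.0547] x [0.208 0.862 0.463] z [-0.184  0.499 -0.847] tilt 27.6 err [0.3422116]
```

```bash
cat >> h.py <<'E'
def grip(fc,tilt,al,h):
    a=np.radians(tilt);x=np.cos(a)*U+np.sin(a)*Z;n=-np.sin(a)*U+np.cos(a)*Z
    go(np.array(fc)+al*x+(.167+h)*n,-n,PX)
E
python3 - <<'E'
from h import *
grip([.5775,.016,.047],34,.022,.06)
E
```

```text
sgn 1 shift [-0.0058  0.0004  0.1699] rot [1.7310e+01 6.0000e-02 1.7897e+02]
sgn -1 shift [-0.0058  0.0004  0.1699] rot [-0.04 11.05 -0.2 ]
```

```bash
python3 -m pendant '[[[-0.002,0,0.05,0,5,0,1],[-0.004,0,0.1,0,11,0,1],[-0.006,0,0.15,0,11,0,1],[-0.006,0,0.17,0,11,0,1],[-0.006,0,0.17,0,11,0,1]]]' >/dev/null
python3 -m pendant '[[[0,0,0,0,0,0,1]]]' >/dev/null
python3 - <<'E'
from h import *
st();im=r.capture("wrist");cv2.imwrite("pics/w6.png",im[:,:,::-1]);quads("w",im);
w=r.camera_params("wrist")
a=np.radians(34);x=np.cos(a)*U+np.sin(a)*Z;n=-np.sin(a)*U+np.cos(a)*Z;fc=np.array([.5775,.016,.047])
K=np.array([[w['fx'],0,w['cx']],[0,w['fy'],w['cy']],[0,0,1]])
pts=np.array([fc+i*.07*x+j*.03*PX for i,j in((1,1),(1,-1),(-1,-1),(-1,1))])
print(cv2.projectPoints(pts,cv2.Rodrigues(w['R'])[0],w['t'],K,w['dist_coeffs'])[0].reshape(-1,2).round(1).tolist())
grip([.5775,.016,.047],34,.022,.0)
E
```

```text
11.35 [ 0.5462 -0.0877  0.2473] [ 179.81   33.96 -107.15] F [ 0.4  -0.77 -0.34] w 0.0877 0.0 j [ -5.  20. -12. -40. -58.  10.]
w 12890.0 [[212, 84], [220, 249], [290, 249], [296, 84]] hull
[[223.1, 260.9], [292.8, 260.7], [299.3, 87.5], [215.8, 87.7]]
sgn 1 shift [0.0001 0.0008 0.0607] rot [-4.0000e-02  2.0000e-02  1.7988e+02]
sgn -1 shift [0.0001 0.0008 0.0607] rot [-0.01 -0.03 -0.12]
```

```bash
python3 -m pendant '[[[0.002,-0.001,0.03,0,0,0,1],[0.002,-0.001,0.05,0,0,0,1],[0.002,-0.001,0.058,0,0,0,1],[0.002,-0.001,0.061,0,0,0,1],[0.002,-0.001,0.061,0,0,0,1]]]'
python3 -m pendant '[[[0,0,0,0,0,0,-1],[0,0,0,0,0,0,-1],[0,0,0,0,0,0,-1],[0,0,0,0,0,0,-1],[0,0,0,0,0,0,-1]]]' 50
python3 -m pendant '[[[0,0,0,0,0,0,-1],[0,0,0,0,0,0,-1]]]'
python3 -m pendant '[[[0,0,-0.01,0,0,0,-1],[0,0,-0.03,0,0,0,-1],[0,0,-0.05,0,0,0,-1],[0,0,-0.07,0,0,0,-1],[0,0,-0.07,0,0,0,-1]]]'
python3 - <<'E'
from h import *
st();im=r.capture("wrist");cv2.imwrite("pics/w7.png",im[:,:,::-1]);quads("w",im);s=r.capture("scene");cv2.imwrite("pics/s7.png",s[:,:,::-1]);quads("s",s)
z=lambda i:cv2.resize(i[:,:,::-1],(400,300),interpolation=cv2.INTER_CUBIC)
cv2.imwrite("pics/m7.png",np.hstack([z(im),z(s[130:220,240:360])]))
E
```

```text
time_s: 11.9
tcp_pos: [0.5571, -0.0585, 0.1974]
eef_rot: [-180.0, 34.0, -107.2]
contact_force: [0.1, 0.0, 0.2]
gripper_width: 0.0876
gripper_force: 0.0
time_s: 12.4
tcp_pos: [0.5569, -0.0581, 0.1971]
eef_rot: [-180.0, 34.0, -107.2]
contact_force: [-0.8, -1.3, 2.0]
gripper_width: 0.0598
gripper_force: 50.0
time_s: 12.6
tcp_pos: [0.5569, -0.0581, 0.197]
eef_rot: [-180.0, 34.0, -107.2]
contact_force: [-2.1, -1.8, 3.9]
gripper_width: 0.0595
gripper_force: 50.0
time_s: 13.1
tcp_pos: [0.5456, -0.0968, 0.2571]
eef_rot: [-179.8, 34.0, -107.1]
contact_force: [0.5, 0.0, -4.0]
gripper_width: 0.0595
gripper_force: 50.0
13.1 [ 0.5456 -0.0968  0.2571] [-179.76   33.97 -107.08] F [ 0.55  0.01 -3.96] w 0.0595 49.98887479305267 j [ -6.  19. -12. -40. -59.  10.]
w 2262.5 [[209, 275], [210, 299], [303, 296], [304, 275]] hull
w 19265.0 [[199, 73], [207, 249], [306, 249], [317, 74]] hull
s 612.0 [[213, 215], [228, 250], [245, 244], [233, 218]] hull
s 573.5 [[182, 188], [166, 192], [174, 225], [191, 219]] hull
```

```bash
python3 - <<'E'
from h import *
w=r.camera_params("wrist");s=r.get_state();R=Ro.from_euler('xyz',s['eef_rot'],degrees=True)
q=[(209.5,298),(303.5,297),(317,74),(199,73)]
K=np.array([[w['fx'],0,w['cx']],[0,w['fy'],w['cy']],[0,0,1]])
o=np.array([[.07,.03,0],[.07,-.03,0],[-.07,-.03,0],[-.07,.03,0]])
ok,rv,tv,er=cv2.solvePnPGeneric(o,np.array(q,float),K,w['dist_coeffs'],flags=cv2.SOLVEPNP_IPPE)
for v,t,e in zip(rv,tv,er):
    M=R.as_matrix().T@w['R'].T; print('tool frame face centre',(M@w['R']@ (w['R'].T@(t[:,0]-w['t'])-s['tcp_pos'])*0+R.inv().apply(w['R'].T@(t[:,0]-w['t'])-s['tcp_pos'])).round(4),'axes',(M@cv2.Rodrigues(v)[0])[:,[0,2]].T.round(3).tolist(),e)
E
```

```text
tool frame face centre [0.0235 0.0002 0.1679] axes [[-0.992, -0.006, 0.127], [0.127, -0.016, 0.992]] [2.531812]
tool frame face centre [0.0493 0.0002 0.1671] axes [[-0.731, -0.01, -0.683], [-0.683, 0.022, 0.73]] [13.26552605]
```

```bash
cat >> h.py <<'E'
def vanish(im,w,s,r0=80,r1=240):
    """shelf length direction in tool frame from its two long edges"""
    m=cream(im); L=[];Rr=[]
    c=max(cv2.findContours(m,0,1)[0],key=cv2.contourArea);m=cv2.drawContours(m*0,[c],-1,255,-1)
    for y in range(r0,r1):
        xs=np.flatnonzero(m[y]); 
        if len(xs): L.append((xs[0]-.5,y));Rr.append((xs[-1]+.5,y))
    l=[]
    for a in(L,Rr):
        _,d=ray(w,a); d=d@w['R'].T; l.append(np.linalg.svd(d)[2][2])
    v=np.cross(*l);v/=np.linalg.norm(v); v=Ro.from_euler('xyz',s['eef_rot'],degrees=True).inv().apply(w['R'].T@v)
    return -v*np.sign(v[0]),L[0],Rr[0]
E
python3 - <<'E'
from h import *
w=r.camera_params("wrist");s=r.get_state()
for n,a in(("wrist2",140),("w7",85)):
    im=cv2.imread(f"pics/{n}.png")[:,:,::-1]; print(n,vanish(im,w,s,a,240))
E
```

```text
wrist2 (array([-0.99989718, -0.00634302, -0.01286039]), (np.float64(203.5), 140), (np.float64(310.5), 140))
w7 (array([-0.99994898, -0.00603311, -0.00810125]), (np.float64(198.5), 85), (np.float64(317.5), 85))
```

```bash
python3 - <<'E'
from h import *
w=r.camera_params("wrist");s=r.get_state();R=Ro.from_euler('xyz',s['eef_rot'],degrees=True)
c,d=ray(w,[(258,72.8),(199,73),(317.5,73)]);c=R.inv().apply(c-s['tcp_pos']);d=R.inv().apply(d)
for z in(.162,.165,.168,.171):
    x=c+d*((z-c[2])/d[:,2])[:,None];print(z,x.round(4).tolist(),'w',x[2,1]-x[1,1])
E
```

```text
0.162 [[0.0935, 0.0006, 0.162], [0.0936, -0.028, 0.162], [0.0936, 0.0294, 0.162]] w 0.057490087769085256
0.165 [[0.0939, 0.0006, 0.165], [0.094, -0.0286, 0.165], [0.0939, 0.0301, 0.165]] w 0.0587119804084729
0.168 [[0.0943, 0.0006, 0.168], [0.0944, -0.0292, 0.168], [0.0943, 0.0307, 0.168]] w 0.05993387304786055
0.171 [[0.0947, 0.0006, 0.171], [0.0948, -0.0298, 0.171], [0.0947, 0.0313, 0.171]] w 0.06115576568724818
```

The edge directions show the shelf is aligned with the tool, with its centre 24 mm down-slope of the grip. Next I'll approach with the corrected rest position.

```bash
python3 - <<'E'
from h import *
go(restpose(.04,.012)+.0243*P,-N,PX)
E
```

```text
sgn 1 shift [-0.0512  0.0002  0.0234] rot [-17.22   0.22 179.01]
sgn -1 shift [-0.0512  0.0002  0.0234] rot [ -0.14 -10.99  -0.16]
```

```bash
python3 -m pendant '[[[-0.025,0,0.0,0,-6,0,-1],[-0.051,0,0.01,0,-11,0,-1],[-0.051,0,0.023,0,-11,0,-1],[-0.051,0,0.023,0,-11,0,-1],[-0.051,0,0.023,0,-11,0,-1]]]' 
python3 -m pendant '[[[0,0,0.01,0,0,0,-1],[0,0,0.02,0,0,0,-1],[0,0,0.03,0,0,0,-1],[0,0,0.034,0,0,0,-1],[0,0,0.034,0,0,0,-1]]]' 
python3 - <<'E'
from h import *
s=r.get_state();d=s['tcp_pos']-restpose(0)-.0243*P;print('along',d@P,'normal',d@N,'lat',d@PX)
E
```

```text
time_s: 13.7
tcp_pos: [0.5612, -0.0427, 0.2629]
eef_rot: [179.8, 44.9, -107.3]
contact_force: [0.6, -0.8, -4.0]
gripper_width: 0.0597
gripper_force: 50.0
time_s: 14.2
tcp_pos: [0.5687, -0.0191, 0.2395]
eef_rot: [179.9, 45.0, -107.2]
contact_force: [-0.2, 0.5, -3.0]
gripper_width: 0.0594
gripper_force: 50.0
along 0.011794909515766823 normal 0.005305098468762531 lat 0.00019162776645316936
```

```bash
python3 -m pendant '[[[0,0,0.002,0,0,0,-1],[0,0,0.003,0,0,0,-1],[0,0,0.003,0,0,0,-1]]]' 
python3 -m pendant '[[[0,0,0.002,0,0,0,-1],[0,0,0.003,0,0,0,-1],[0,0,0.003,0,0,0,-1]]]' 
python3 - <<'E'
from h import *
s=r.get_state();d=s['tcp_pos']-restpose(0)-.0243*P;print('along',d@P,'normal',d@N,'F along',s['contact_force']@P,'FN',s['contact_force']@N)
E
```

```text
time_s: 14.5
tcp_pos: [0.5694, -0.0177, 0.2383]
eef_rot: [-180.0, 45.0, -107.2]
contact_force: [-0.3, -1.5, -3.5]
gripper_width: 0.0595
gripper_force: 50.0
time_s: 14.8
tcp_pos: [0.57, -0.0156, 0.236]
eef_rot: [180.0, 45.0, -107.2]
contact_force: [-0.1, -0.8, -4.4]
gripper_width: 0.0599
gripper_force: 50.0
along 0.011971753768747831 normal 0.00018045192850835585 F along -3.6367442066809668 FN -2.537757487453388
```

```bash
python3 -m pendant '[[[0,0,0.001,0,0,0,-1],[0,0,0.002,0,0,0,-1],[0,0,0.002,0,0,0,-1]]]' 
python3 -m pendant '[[[0,0,0.001,0,0,0,-1],[0,0,0.002,0,0,0,-1],[0,0,0.002,0,0,0,-1]]]' 
python3 - <<'E'
from h import *
s=r.get_state();d=s['tcp_pos']-restpose(0)-.0243*P;print('along',d@P,'normal',d@N,'F along',s['contact_force']@P,'FN',s['contact_force']@N)
im=r.capture("scene");t=r.capture("top");w=r.capture("wrist")
z=lambda i:cv2.convertScaleAbs(cv2.resize(i[:,:,::-1],(400,300),interpolation=cv2.INTER_CUBIC),alpha=1.4)
cv2.imwrite("pics/m8.png",np.vstack([np.hstack([z(w),z(im[165:225,270:350])]),np.hstack([z(t[130:190,185:265]),z(im[120:180,330:410])])]))
E
```

```text
time_s: 15.1
tcp_pos: [0.5704, -0.0142, 0.2345]
eef_rot: [180.0, 45.0, -107.2]
contact_force: [-0.5, -0.5, -4.3]
gripper_width: 0.06
gripper_force: 50.0
time_s: 15.4
tcp_pos: [0.5709, -0.013, 0.2333]
eef_rot: [-180.0, 45.0, -107.1]
contact_force: [-0.4, -1.6, -2.2]
gripper_width: 0.0596
gripper_force: 50.0
along 0.012019213574125288 normal -0.0035863233170892773 F along -2.7815948035283267 FN -0.38922482203408904
```

View pics/m8.png

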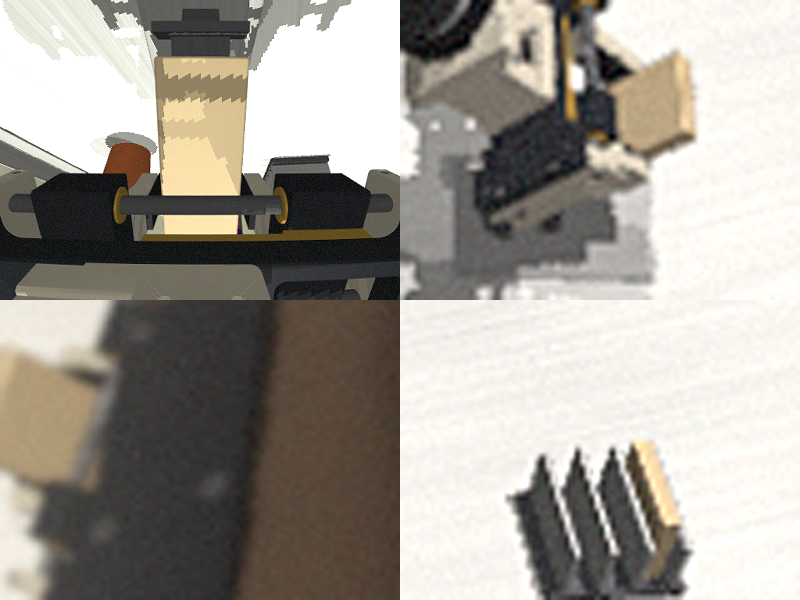

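The wrist mosaic shows the shelf on the slope, its lower edge at row 57. The lip is at rows 25–38, about 12 mm further down and laterally centred (200 vs 201). Next I'll slide it down to the lip.

```bash
python3 -m pendant '[[[0.003,0,0,0,0,0,-1],[0.006,0,0,0,0,0,-1],[0.009,0,0,0,0,0,-1],[0.01,0,0,0,0,0,-1],[0.01,0,0,0,0,0,-1]]]' 
python3 -m pendant '[[[0.001,0,0,0,0,0,-1],[0.002,0,0,0,0,0,-1],[0.002,0,0,0,0,0,-1]]]' 
python3 -m pendant '[[[0.001,0,0,0,0,0,-1],[0.002,0,0,0,0,0,-1],[0.002,0,0,0,0,0,-1]]]' 
python3 - <<'E'
from h import *
s=r.get_state();d=s['tcp_pos']-restpose(0)-.0243*P;print('along',d@P,'normal',d@N,'F along',s['contact_force']@P,'FN',s['contact_force']@N)
E
```

```text
time_s: 16.05
tcp_pos: [0.569, -0.02, 0.2264]
eef_rot: [-179.9, 45.0, -107.2]
contact_force: [0.2, -2.5, 3.6]
gripper_width: 0.0595
gripper_force: 50.0
time_s: 16.35
tcp_pos: [0.5687, -0.0211, 0.2254]
eef_rot: [-179.9, 45.0, -107.1]
contact_force: [-0.8, -1.4, 5.3]
gripper_width: 0.0598
gripper_force: 50.0
time_s: 16.65
tcp_pos: [0.5683, -0.0224, 0.224]
eef_rot: [-179.9, 45.0, -107.1]
contact_force: [-0.7, -1.3, 7.5]
gripper_width: 0.0597
gripper_force: 50.0
along -0.001425684144391865 normal -0.003296577115091117 F along 4.270579251664931 FN 6.3092056949560575
```

```bash
python3 -m pendant '[[[0,0,0,0,0,0,1],[0,0,0,0,0,0,1],[0,0,0,0,0,0,1],[0,0,0,0,0,0,1],[0,0,0,0,0,0,1]]]'
python3 -m pendant '[[[0,0,-0.01,0,0,0,1],[0,0,-0.04,0,0,0,1],[0,0,-0.08,0,0,0,1],[0,0,-0.12,0,0,0,1],[0,0,-0.12,0,0,0,1]]]'
python3 - <<'E'
from h import *
s=r.get_state();w=r.camera_params("wrist");im=r.capture("wrist");quads("w",im);cv2.imwrite("pics/w9.png",im[:,:,::-1])
sc=r.capture("scene");cv2.imwrite("pics/s9.png",sc[:,:,::-1]);quads("s",sc);t=r.capture("top");quads("t",t)
v,*_=vanish(im,w,s,90,170);v=Ro.from_euler('xyz',s['eef_rot'],degrees=True).apply(v);print(v,np.degrees(np.arcsin(v[2])),np.degrees(np.arctan2(v[1],v[0])))
K=np.array([[w['fx'],0,w['cx']],[0,w['fy'],w['cy']],[0,0,1]])
S=restpose(0,0,0)+.007*N-.0033*N
print(cv2.projectPoints(np.array([S+i*.07*P+j*.03*PX for i,j in((1,1),(1,-1),(-1,-1),(-1,1))]),cv2.Rodrigues(w['R'])[0],w['t'],K,w['dist_coeffs'])[0].reshape(-1,2).round(1).tolist())
st()
E
```

```text
time_s: 17.15
tcp_pos: [0.5679, -0.0223, 0.2231]
eef_rot: [180.0, 45.0, -107.2]
contact_force: [0.5, -1.0, -0.3]
gripper_width: 0.0867
gripper_force: 0.0
time_s: 17.65
tcp_pos: [0.543, -0.1068, 0.3128]
eef_rot: [-179.4, 44.9, -106.8]
contact_force: [0.7, -1.5, 0.4]
gripper_width: 0.0875
gripper_force: 0.0
w 7957.0 [[230, 91], [232, 227], [286, 227], [292, 93]] hull
s 624.5 [[222, 212], [214, 221], [227, 250], [244, 245], [231, 214]] hull
s 573.5 [[182, 188], [166, 192], [174, 225], [190, 220]] hull
s 528.5 [[323, 179], [289, 194], [288, 208], [324, 193]] hull
t 1108.0 [[376, 266], [364, 282], [404, 314], [416, 297]] hull
t 858.5 [[190, 143], [184, 162], [223, 178], [229, 162]] hull
[0.21271745 0.68138779 0.70032989] 44.45347751210546 72.66254175631944
[[232.6, 228.6], [287.8, 228.8], [292.4, 92.8], [229.3, 92.7]]
17.8 [ 0.5426 -0.1037  0.3084] [-179.97   45.01 -107.2 ] F [-0.06  0.75 -0.83] w 0.0875 0.0 j [-12.  17.  -7. -49. -70.  15.]
```

The wrist and scene views put the shelf on the slope at 44.5°, within 2 px of the predicted pose, so it is let go and still. Next I'll swing over to the upper-end grasp.

```bash
cat >> h.py <<'E'
Sc=O-.05*U+.032*Z+.07*P+.0037*N
E
python3 - <<'E'
from h import *
a=r.camera_params("top");b=r.camera_params("scene")
print('pot rim',onplane(a,[(161,100)],.085),onplane(b,[(367,229)],.085),'Sc',Sc,'TCP grasp',Sc+.213*P)
go([.6,.06,.42],-Z,-U)
E
```

```text
pot rim [[0.76493676 0.20852917 0.085     ]] [[0.76679261 0.20904857 0.085     ]] Sc [0.59899702 0.0807091  0.08411377] TCP grasp [0.64303222 0.22474174 0.23472751]
sgn 1 shift [-0.2015 -0.0064  0.0437] rot [-35.29  35.12 -85.12]
sgn -1 shift [-0.2015 -0.0064  0.0437] rot [35.09 35.26 84.72]
```

```bash
python3 -m pendant '[[[-0.05,0,-0.03,0,0,0,0.2],[-0.09,0,-0.02,-3,3,-8,0.2],[-0.13,0,0,-6,6,-14.5,0.2],[-0.17,0,0.02,-9,9,-21.7,0.2],[-0.2,-0.006,0.044,-12,12,-29,0.2]]]' >/dev/null
python3 - <<'E'
from h import *
st()
go([.6,.06,.42],-Z,-U)
E
```

```text
18.3 [0.5996 0.0622 0.4198] [-170.11   29.89  -71.54] F [-0.09 -1.72 -0.07] w 0.0552 0.0 j [ 12.  14.   2. -32. -74.  12.]
sgn 1 shift [ 0.0018  0.0001 -0.0013] rot [-23.18  22.99 -55.71]
sgn -1 shift [ 0.0018  0.0001 -0.0013] rot [ 26.81  27.03 119.19]
```

```bash
python3 -m pendant '[[[0,0,0,-3.1,3.1,-7.4,0.2],[0,0,0,-6.2,6.2,-14.8,0.2],[0,0,0,-9.2,9.2,-22.2,0.2],[0,0,0,-12.3,12.3,-29.6,0.2],[0,0,0,-15.4,15.4,-37,0.2]]]' >/dev/null
python3 - <<'E'
from h import *
st()
go(Sc+.303*P,-P,N)
E
```

```text
18.8 [0.5996 0.0607 0.417 ] [-173.8     8.88  -35.3 ] F [-0.68 -0.9  -0.16] w 0.0523 0.0 j [ 20.  14.  -2. -11. -74.  37.]
sgn 1 shift [-0.0601 -0.2042  0.1524] rot [-52.07  14.89 -14.81]
sgn -1 shift [-0.0601 -0.2042  0.1524] rot [ 20.84  72.89 147.38]
```

```bash
python3 -m pendant '[[[-0.012,-0.042,0,-7.5,2.1,-2.1,0.2],[-0.024,-0.084,0,-15,4.3,-4.3,0.2],[-0.036,-0.126,0,-22.5,6.4,-6.4,0.2],[-0.048,-0.168,0.02,-30,8.6,-8.6,0.2],[-0.06,-0.204,0.04,-37.5,10.7,-10.7,0.2]]]' >/dev/null
python3 - <<'E'
from h import *
st()
go(Sc+.303*P,-P,N)
E
```

```text
19.3 [0.6701 0.2672 0.41  ] [149.46   0.72 -22.97] F [ 0.67 -0.41 -0.98] w 0.0527 0.0 j [ 40.  33.  12.  13. -97.  25.]
sgn 1 shift [-0.0136 -0.0686  0.0894] rot [-14.48   4.23  -4.29]
sgn -1 shift [-0.0136 -0.0686  0.0894] rot [  6.48  22.15 174.2 ]
```

```bash
python3 -m pendant '[[[-0.007,-0.034,0.03,-7.2,2.1,-2.1,0.2],[-0.0136,-0.0686,0.06,-14.5,4.2,-4.3,0.2],[-0.0136,-0.0686,0.089,-14.5,4.2,-4.3,0.2],[-0.0136,-0.0686,0.089,-14.5,4.2,-4.3,0.2],[-0.0136,-0.0686,0.089,-14.5,4.2,-4.3,0.2]]]' >/dev/null
python3 - <<'E'
from h import *
st()
go(Sc+.303*P,-P,N)
go(Sc+.213*P,-P,N)
s=r.get_state();w=r.camera_params("wrist");im=r.capture("wrist");quads("w",im,100);cv2.imwrite("pics/w10.png",im[:,:,::-1])
print('cam in tool',Ro.from_euler('xyz',s['eef_rot'],degrees=True).inv().apply(-w['R'].T@w['t']-s['tcp_pos']))
K=np.array([[w['fx'],0,w['cx']],[0,w['fy'],w['cy']],[0,0,1]])
for nn in(.007,-.007): print(cv2.projectPoints(np.array([Sc+i*.07*P+j*.03*PX+nn*N for i,j in((1,1),(1,-1))]),cv2.Rodrigues(w['R'])[0],w['t'],K,w['dist_coeffs'])[0].reshape(-1,2).round(1).tolist())
E
```

```text
19.8 [0.6619 0.2839 0.2992] [ 1.3518e+02  1.0000e-01 -1.7170e+01] F [ 0.56 -0.22  1.51] w 0.053 0.0 j [ 43.  40.   4.  20. -94.  23.]
sgn 1 shift [-0.0007 -0.0017 -0.0005] rot [-0.18  0.19 -0.05]
sgn -1 shift [-0.0007 -0.0017 -0.0005] rot [  0.3    0.28 179.95]
sgn 1 shift [-0.0004 -0.0014  0.0895] rot [-0.18  0.19 -0.05]
sgn -1 shift [-0.0004 -0.0014  0.0895] rot [  0.3    0.28 179.95]
w 966.0 [[255, 169], [255, 235], [268, 235], [270, 169]] hull
w 852.0 [[367, 111], [351, 121], [358, 175], [370, 164]] hull
w 1746.5 [[327, 58], [304, 71], [320, 144], [339, 130]] hull
cam in tool [ 0.0754249  -0.00084701  0.02031301]
[[265.6, 170.7], [264.9, 239.2]]
[[248.0, 170.7], [248.6, 239.1]]
```

```bash
python3 -m pendant '[[[0,0.002,0.03,0,0,0,0.2],[0,0.002,0.06,0,0,0,0.2],[0,0.002,0.08,0,0,0,0.2],[0,0.002,0.089,0,0,0,0.2],[0,0.002,0.089,0,0,0,0.2]]]'
python3 -m pendant '[[[0,0,0,0,0,0,-0.4],[0,0,0,0,0,0,-0.4],[0,0,0,0,0,0,-0.4]]]' 
python3 - <<'E'
from h import *
s=r.get_state();w=r.camera_params("wrist");im=r.capture("wrist");quads("w",im,100);cv2.imwrite("pics/w11.png",im[:,:,::-1])
K=np.array([[w['fx'],0,w['cx']],[0,w['fy'],w['cy']],[0,0,1]])
R=Ro.from_euler('xyz',s['eef_rot'],degrees=True)
# project tool centreline at end of shelf depth
for t in(.143,):print(cv2.projectPoints(np.array([s['tcp_pos']+R.apply([x,0,t]) for x in(.03,-.03)]),cv2.Rodrigues(w['R'])[0],w['t'],K,w['dist_coeffs'])[0].reshape(-1,2).round(1).tolist())
E
```

```text
time_s: 20.35
tcp_pos: [0.6432, 0.2215, 0.2395]
eef_rot: [135.4, -0.0, -17.3]
contact_force: [0.8, -0.5, 0.1]
gripper_width: 0.0525
gripper_force: 0.0
time_s: 20.65
tcp_pos: [0.6431, 0.2228, 0.2387]
eef_rot: [135.3, 0.0, -17.2]
contact_force: [-0.3, 0.8, 0.0]
gripper_width: 0.0342
gripper_force: 0.0
w 505.0 [[249, 276], [249, 299], [272, 299], [272, 276]] hull
w 1021.5 [[251, 205], [248, 249], [271, 249], [273, 206]] hull
w 1100.0 [[384, 111], [367, 122], [373, 185], [386, 171]] hull
w 2549.5 [[341, 47], [314, 62], [330, 148], [335, 152], [353, 135]] hull
[[258.7, 209.9], [258.3, 312.8]]
```

```bash
python3 -m pendant '[[[0,0.0012,0,0,0,0,-0.5],[0,0.0012,0,0,0,0,-1],[0,0.0012,0,0,0,0,-1],[0,0.0012,0,0,0,0,-1],[0,0.0012,0,0,0,0,-1]]]' 60
python3 -m pendant '[[[0,0,0,0,0,0,-1],[0,0,0,0,0,0,-1],[0,0,0,0,0,0,-1]]]'
python3 -m pendant '[[[0,0,-0.003,0,0,0,-1],[0,0,-0.006,0,0,0,-1],[0,0,-0.01,0,0,0,-1],[0,0,-0.02,0,0,0,-1]]]'
```

```text
time_s: 21.2
tcp_pos: [0.6424, 0.2209, 0.2393]
eef_rot: [135.2, 0.1, -17.2]
contact_force: [-1.5, -2.1, 5.4]
gripper_width: 0.0137
gripper_force: 59.9
time_s: 21.5
tcp_pos: [0.6424, 0.2208, 0.2394]
eef_rot: [135.2, 0.1, -17.2]
contact_force: [-1.3, -1.1, 5.6]
gripper_width: 0.0135
gripper_force: 59.9
time_s: 21.9
tcp_pos: [0.6458, 0.2329, 0.2512]
eef_rot: [135.1, 0.3, -17.4]
contact_force: [-1.7, -6.2, -2.8]
gripper_width: 0.0136
gripper_force: 59.9
```

```bash
python3 -m pendant '[[[0,0.005,-0.03,0,0,0,-1],[0,0.02,-0.05,0,0,0,-1],[0,0.045,-0.075,0,0,0,-1],[0,0.07,-0.1,0,0,0,-1],[0,0.085,-0.11,0,0,0,-1]]]'
python3 - <<'E'
from h import *
st()
ry=np.array([np.sin(np.radians(10)),np.cos(np.radians(10)),0])
go([.60,.30,.40],-Z,-ry)
E
```

```text
time_s: 22.4
tcp_pos: [0.6523, 0.2516, 0.3931]
eef_rot: [135.5, -0.0, -17.2]
contact_force: [0.7, -0.1, -3.9]
gripper_width: 0.0137
gripper_force: 60.0
22.4 [0.6523 0.2516 0.3931] [ 1.3551e+02 -4.0000e-02 -1.7170e+01] F [ 0.69 -0.12 -3.94] w 0.0137 59.96784567832947 j [  42.   34.    5.   21. -100.   27.]
sgn 1 shift [-0.0642 -0.0172 -0.0265] rot [44.44  2.74 -6.82]
sgn -1 shift [-0.0642 -0.0172 -0.0265] rot [  4.05 -65.62 160.4 ]
```

```bash
python3 -m pendant '[[[-0.012,-0.003,-0.005,7.4,0.45,-1.1,-1],[-0.025,-0.007,-0.01,14.8,0.9,-2.3,-1],[-0.038,-0.01,-0.016,22.2,1.4,-3.4,-1],[-0.05,-0.014,-0.021,29.6,1.8,-4.5,-1],[-0.064,-0.017,-0.026,37,2.3,-5.7,-1]]]' >/dev/null
python3 -m pendant '[[[0,0,0,7.4,0.45,-1.1,-1],[0,0,0,7.4,0.45,-1.1,-1],[0,0,0,7.4,0.45,-1.1,-1]]]'
python3 - <<'E'
from h import *
st()
w=r.camera_params("wrist");im=r.capture("wrist");quads("w",im,100);cv2.imwrite("pics/w12.png",im[:,:,::-1])
s=r.capture("scene");cv2.imwrite("pics/s12.png",s[:,:,::-1]);quads("s",s,60)
cv2.imwrite("pics/m12.png",np.hstack([cv2.resize(im[:,:,::-1],(400,300)),cv2.resize(s[80:200,280:440,::-1],(400,300))]))
E
```

```text
time_s: 23.2
tcp_pos: [0.5995, 0.298, 0.3969]
eef_rot: [179.5, 0.2, -10.2]
contact_force: [0.4, -0.4, -4.9]
gripper_width: 0.0138
gripper_force: 60.0
23.2 [0.5995 0.298  0.3969] [179.5    0.22 -10.15] F [ 0.39 -0.41 -4.9 ] w 0.0138 59.95307743549347 j [ 43.  20.  -1.   0. -70.  37.]
w 412.5 [[246, 276], [246, 298], [265, 299], [266, 279], [262, 278], [267, 276]] hull
w 784.5 [[269, 206], [264, 205], [262, 210], [257, 206], [259, 214], [254, 206], [246, 206], [246, 248], [266, 248], [267, 217], [259, 214], [268, 212]] hull
s 671.0 [[227, 210], [213, 218], [230, 250], [244, 242]] hull
s 573.5 [[182, 188], [166, 192], [174, 225], [190, 220]] hull
```

View pics/m12.png

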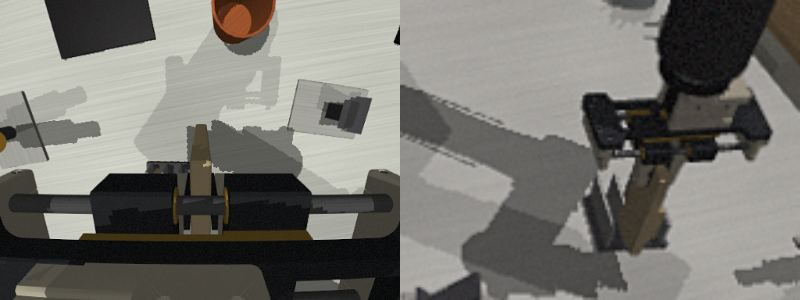

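The shelf hangs upright in the gripper, seen at mosaic (200,165) in the wrist crop and (645,200) in the scene crop. I'll back off to put the rack in the wrist camera's view and locate the slot numerically.

```bash
python3 -m pendant '[[[-0.05,-0.007,0,0,0,0,-1],[-0.1,-0.014,0,0,0,0,-1],[-0.15,-0.02,0,0,0,0,-1],[-0.188,-0.027,0,0,0,0,-1],[-0.188,-0.027,0,0,0,0,-1]]]'
python3 -m pendant '[[[0,0,0,0,0,0,-1]]]' >/dev/null
python3 - <<'E'
from h import *
st()
w=r.camera_params("wrist");im=r.capture("wrist");cv2.imwrite("pics/w13.png",im[:,:,::-1]);quads("w",im,100)
K=np.array([[w['fx'],0,w['cx']],[0,w['fy'],w['cy']],[0,0,1]])
c=np.array([.501,.364]);a=np.radians(-10);X=np.array([np.cos(a),np.sin(a)]);Y=np.array([-X[1],X[0]])
print(cv2.projectPoints(np.array([[*(c+i*X*.05+j*Y*.042),.055] for i,j in((1,1),(1,-1),(-1,-1),(-1,1))]),cv2.Rodrigues(w['R'])[0],w['t'],K,w['dist_coeffs'])[0].reshape(-1,2).round(0).tolist())
# rectified strip on plane z=.055: rows along x (far end), cols y at .5mm
g=cv2.cvtColor(im,cv2.COLOR_RGB2GRAY)
ys=np.arange(-.06,.0601,.0015)
for xs in(.048,.04,.03,.02):
    P3=np.array([[*(c+xs*X+y*Y),.055] for y in ys]);uv=cv2.projectPoints(P3,cv2.Rodrigues(w['R'])[0],w['t'],K,w['dist_coeffs'])[0].reshape(-1,2).astype(np.float32)
    print(xs,cv2.remap(g,uv[:,0],uv[:,1],cv2.INTER_LINEAR).ravel().tolist())
print(ys[0],ys[-1])
E
```

```text
time_s: 23.8
tcp_pos: [0.416, 0.3595, 0.3974]
eef_rot: [179.6, 0.2, -9.9]
contact_force: [1.8, -0.6, -4.1]
gripper_width: 0.0136
gripper_force: 60.0
23.9 [0.4187 0.3591 0.3975] [ 1.796e+02  1.300e-01 -9.930e+00] F [ 0.04  0.34 -3.91] w 0.0135 59.99775052070618 j [ 61.   9. -15.   0. -66.  19.]
w 416.5 [[246, 276], [250, 292], [245, 299], [267, 299], [264, 280], [268, 276]] hull
w 867.0 [[268, 205], [246, 207], [245, 248], [267, 248], [267, 216], [260, 214], [262, 207], [263, 214], [269, 213]] hull
w 897.0 [[207, 67], [208, 141], [219, 142], [219, 69]] hull
[[199.0, 59.0], [276.0, 59.0], [275.0, 151.0], [204.0, 151.0]]
0.048 [174, 175, 175, 176, 179, 176, 175, 178, 176, 175, 173, 172, 169, 139, 133, 144, 149, 168, 171, 170, 172, 172, 173, 175, 175, 176, 177, 175, 177, 174, 146, 154, 166, 167, 206, 204, 204, 203, 204, 204, 192, 176, 177, 177, 177, 180, 173, 122, 157, 172, 159, 178, 204, 206, 204, 190, 173, 174, 171, 176, 197, 203, 201, 162, 94, 154, 182, 167, 185, 208, 206, 206, 206, 206, 206, 206, 204, 205, 203, 204, 205]
0.04 [172, 176, 174, 173, 176, 172, 173, 175, 154, 112, 66, 56,
[... 383 characters left out ...]
148, 179, 111, 66, 72, 77, 78, 78, 80, 81, 35, 39, 40, 38, 40, 34, 87, 144, 165, 142, 92, 92, 91, 92, 92, 60, 53, 51, 39, 37, 38, 49, 52, 89, 153, 185, 146, 57, 56, 55, 85, 167, 207, 211, 210, 209, 210, 210, 212, 192, 101, 127, 173, 173, 191, 207, 206, 206, 205, 204, 205, 208, 207, 208, 205, 209, 205]
0.02 [176, 175, 175, 177, 177, 175, 179, 140, 90, 87, 54, 39, 35, 87, 144, 166, 116, 65, 75, 79, 80, 78, 82, 81, 36, 37, 38, 40, 40, 36, 83, 140, 163, 148, 85, 79, 83, 80, 83, 56, 34, 35, 39, 38, 37, 48, 49, 85, 144, 179, 135, 62, 55, 55, 72, 144, 180, 186, 184, 185, 184, 187, 185, 168, 96, 103, 154, 154, 158, 200, 204, 206, 206, 204, 206, 206, 204, 206, 205, 205, 203]
-0.06 0.06000000000000011
```

The divider tops show clearly: the middle slot's centre is 0.7 mm in +Y from my estimate, with yaw -10° confirmed. I'll move over it with the tool exactly vertical.

```bash
cat >> h.py <<'E'
a_=np.radians(-10);RX=np.array([np.cos(a_),np.sin(a_),0]);RY=np.array([-RX[1],RX[0],0]);RC=np.array([.501,.364,0])+.0007*RY-.002*RX
E
python3 - <<'E'
from h import *
go(RC+.397*Z,-Z,-RY)
E
```

```text
sgn 1 shift [ 0.0774 -0.02    0.0001] rot [ 0.39  0.13 -0.  ]
sgn -1 shift [ 0.0774 -0.02    0.0001] rot [  0.2   -0.61 180.  ]
```

```bash
python3 -m pendant '[[[0.02,-0.005,0,0.4,0.1,0,-1],[0.045,-0.012,0,0.4,0.1,0,-1],[0.07,-0.018,0,0.4,0.1,0,-1],[0.0774,-0.02,0,0.4,0.1,0,-1],[0.0774,-0.02,0,0.4,0.1,0,-1]]]' >/dev/null
python3 -m pendant '[[[0,0,0.01,0,0,0,-1],[0,0,0.025,0,0,0,-1],[0,0,0.037,0,0,0,-1],[0,0,0.037,0,0,0,-1],[0,0,0.037,0,0,0,-1]]]' 
python3 - <<'E'
from h import *
st();go(RC+.36*Z,-Z,-RY)
a=r.camera_params("top");s=r.camera_params("scene");im=r.capture("scene");cv2.imwrite("pics/s14.png",im[:,:,::-1]);quads("s",im,40)
K=np.array([[s['fx'],0,s['cx']],[0,s['fy'],s['cy']],[0,0,1]]);t=r.get_state()['tcp_pos']
pr=lambda L:cv2.projectPoints(np.array(L),cv2.Rodrigues(s['R'])[0],s['t'],K,s['dist_coeffs'])[0].reshape(-1,2).round(1).tolist()
print('pred lower end',pr([t-.283*Z+.002*RX+i*.03*RX+j*.007*RY for i,j in((1,1),(1,-1),(-1,-1),(-1,1))]))
print('pred upper visible',pr([t-.19*Z+.002*RX+i*.03*RX+j*.007*RY for i,j in((1,1),(1,-1),(-1,-1))]))
h=cv2.cvtColor(im,cv2.COLOR_RGB2HSV)
for y in range(140,176,4):print(y,[(x,tuple(int(v) for v in h[y,x])) for x in range(360,384,2)])
E
```

```text
time_s: 24.95
tcp_pos: [0.4988, 0.3647, 0.3605]
eef_rot: [-179.9, 0.0, -10.0]
contact_force: [0.8, -0.2, -3.7]
gripper_width: 0.0137
gripper_force: 60.0
24.95 [0.4988 0.3647 0.3605] [-1.7989e+02  4.0000e-02 -1.0040e+01] F [ 0.8  -0.22 -3.67] w 0.0137 59.99792218208313 j [ 54.  17. -10.  -0. -63.  26.]
sgn 1 shift [ 0.0003 -0.0004  0.0005] rot [-0.11  0.04 -0.04]
sgn -1 shift [ 0.0003 -0.0004  0.0005] rot [6.0000e-02 1.7000e-01 1.7996e+02]
s 673.0 [[227, 210], [213, 218], [230, 250], [244, 241]] hull
s 574.5 [[182, 188], [166, 192], [174, 225], [190, 220]] hull
pred lower end [[378.6, 160.9], [374.6, 161.2], [369.8, 148.2], [373.6, 147.9]]
pred upper visible [[385.9, 142.0], [381.7, 142.3], [376.4, 129.1]]
140 [(360, (20, 5, 162)), (362, (15, 6, 162)), (364, (5, 9, 163)), (366, (21, 11, 164)), (368, (20, 9, 165)), (370, (10, 14, 167)), (372, (36, 8, 168)), (374, (17, 105, 46)), (376, (16, 103, 57)), (378, (19, 69, 59)), (380, (17, 61, 59)), (382, (19, 75, 58))]
144 [(360, (25, 9, 163)), (362, (17, 11, 165)), (364, (0, 3, 164)), (366, (25, 9, 163)), (368, (17, 11, 164)), (370, (12, 8, 
[... 1241 characters left out ...]
3, 20, 50)), (368, (10, 15, 51)), (370, (0, 11, 68)), (372, (75, 11, 47)), (374, (60, 19, 53)), (376, (0, 16, 48)), (378, (100, 6, 128)), (380, (26, 82, 50)), (382, (20, 82, 90))]
168 [(360, (30, 5, 55)), (362, (45, 20, 50)), (364, (15, 4, 121)), (366, (42, 28, 46)), (368, (120, 10, 53)), (370, (30, 13, 39)), (372, (165, 7, 143)), (374, (15, 11, 45)), (376, (174, 25, 52)), (378, (163, 34, 53)), (380, (30, 10, 100)), (382, (17, 86, 83))]
172 [(360, (60, 5, 47)), (362, (20, 15, 52)), (364, (38, 18, 57)), (366, (110, 21, 37)), (368, (130, 15, 52)), (370, (50, 17, 46)), (372, (60, 15, 66)), (374, (130, 19, 41)), (376, (143, 22, 46)), (378, (150, 5, 49)), (380, (19, 49, 73)), (382, (21, 85, 78))]
```

```bash
python3 -m pendant '[[[0,0,0.006,0,0,0,-1],[0,0,0.012,0,0,0,-1],[0,0,0.016,0,0,0,-1],[0,0,0.02,0,0,0,-1],[0,0,0.024,0,0,0,-1]]]' 
python3 -m pendant '[[[0,0,0.003,0,0,0,-1],[0,0,0.006,0,0,0,-1],[0,0,0.006,0,0,0,-1]]]'
```

```text
time_s: 25.5
tcp_pos: [0.4991, 0.3646, 0.3361]
eef_rot: [-179.9, 0.0, -10.1]
contact_force: [-0.5, -0.2, -4.7]
gripper_width: 0.0138
gripper_force: 60.0
time_s: 25.8
tcp_pos: [0.499, 0.3646, 0.33]
eef_rot: [-179.9, 0.1, -10.1]
contact_force: [-0.1, 0.5, -4.7]
gripper_width: 0.0134
gripper_force: 60.0
```

```bash
python3 -m pendant '[[[0,0,0.004,0,0,0,-1],[0,0,0.008,0,0,0,-1],[0,0,0.012,0,0,0,-1],[0,0,0.012,0,0,0,-1]]]' 
python3 -m pendant '[[[0,0,0.004,0,0,0,-1],[0,0,0.008,0,0,0,-1],[0,0,0.012,0,0,0,-1],[0,0,0.012,0,0,0,-1]]]' 
python3 -m pendant '[[[0,0,0.002,0,0,0,-1],[0,0,0.004,0,0,0,-1],[0,0,0.006,0,0,0,-1],[0,0,0.006,0,0,0,-1]]]'
```

```text
time_s: 26.2
tcp_pos: [0.4989, 0.3645, 0.3177]
eef_rot: [-179.9, 0.1, -10.1]
contact_force: [-0.1, 0.2, -4.3]
gripper_width: 0.0136
gripper_force: 60.0
time_s: 26.6
tcp_pos: [0.4989, 0.3645, 0.3057]
eef_rot: [-179.9, 0.1, -10.1]
contact_force: [-0.7, -1.2, -4.3]
gripper_width: 0.0137
gripper_force: 60.0
time_s: 27.0
tcp_pos: [0.499, 0.3647, 0.3002]
eef_rot: [-179.9, 0.1, -10.1]
contact_force: [-0.1, -0.3, -3.9]
gripper_width: 0.0137
gripper_force: 60.0
```

No side contact, so the shelf is in the slot. Now down to the floor.

```bash
python3 -m pendant '[[[0,0,0.002,0,0,0,-1],[0,0,0.004,0,0,0,-1],[0,0,0.004,0,0,0,-1]]]' 
python3 -m pendant '[[[0,0,0.001,0,0,0,-1],[0,0,0.002,0,0,0,-1],[0,0,0.002,0,0,0,-1]]]'
python3 -m pendant '[[[0,0,0.001,0,0,0,-1],[0,0,0.002,0,0,0,-1],[0,0,0.002,0,0,0,-1]]]'
```

```text
time_s: 27.3
tcp_pos: [0.499, 0.3646, 0.2962]
eef_rot: [-179.9, 0.1, -10.1]
contact_force: [0.2, -0.4, -3.7]
gripper_width: 0.0137
gripper_force: 60.0
time_s: 27.6
tcp_pos: [0.4993, 0.3648, 0.2958]
eef_rot: [-179.8, -0.0, -10.0]
contact_force: [-2.0, -1.8, 5.5]
gripper_width: 0.0133
gripper_force: 60.0
time_s: 27.9
tcp_pos: [0.4994, 0.3648, 0.2957]
eef_rot: [-179.8, -0.1, -10.0]
contact_force: [-4.7, -3.5, 16.8]
gripper_width: 0.0134
gripper_force: 60.0
```

Floor contact came at 0.296, as expected. I'll ease off, open and withdraw.

```bash
python3 -m pendant '[[[0,0,-0.002,0,0,0,-1],[0,0,-0.003,0,0,0,-1],[0,0,-0.003,0,0,0,-0.2],[0,0,-0.003,0,0,0,-0.2],[0,0,-0.003,0,0,0,-0.2]]]' 
python3 -m pendant '[[[0,0,0,0,0,0,0],[0,0,0,0,0,0,0],[0,0,0,0,0,0,0]]]'
python3 -m pendant '[[[0,0,-0.02,0,0,0,0],[0,0,-0.05,0,0,0,0],[0,0,-0.09,0,0,0,0],[0,0,-0.12,0,0,0,0],[0,0,-0.12,0,0,0,0]]]'
python3 -m pendant '[[[-0.05,0,0,0,0,0,0],[-0.09,0,0,0,0,0,0],[-0.09,0,0,0,0,0,0],[-0.09,0,0,0,0,0,0]]]'
python3 - <<'E'
from h import *
st()
for n in("wrist","top","scene"):
    im=r.capture(n);cv2.imwrite(f"pics/{n}15.png",im[:,:,::-1]);quads(n,im,60)
    if n=="scene":print(shelves(im,r.camera_params(n)))
    if n=="wrist":
        w=r.camera_params(n)
        for c in cv2.findContours(cream(im),0,1)[0]:
            q=c.reshape(-1,2)
            if cv2.contourArea(c)>150:
                x=onplane(w,[q.mean(0)],.15)[0]-RC;print('area',cv2.contourArea(c),cv2.boundingRect(c),'if top z=.15: X %.4f Y %.4f'%(x@RX,x@RY))
E
```

```text
time_s: 28.4
tcp_pos: [0.4993, 0.3649, 0.2955]
eef_rot: [-179.8, 0.0, -10.1]
contact_force: [0.2, -0.6, 0.1]
gripper_width: 0.0315
gripper_force: 0.0
time_s: 28.7
tcp_pos: [0.4991, 0.3648, 0.2955]
eef_rot: [-179.9, 0.0, -10.1]
contact_force: [-0.2, 0.4, 0.3]
gripper_width: 0.0438
gripper_force: 0.0
time_s: 29.2
tcp_pos: [0.4999, 0.365, 0.4209]
eef_rot: [-179.5, -0.2, -10.0]
contact_force: [-0.7, 0.0, 0.2]
gripper_width: 0.0439
gripper_force: 0.0
time_s: 29.6
tcp_pos: [0.4097, 0.3804, 0.4157]
eef_rot: [-179.8, 0.0, -10.0]
contact_force: [0.4, 1.4, 0.8]
gripper_width: 0.0439
gripper_force: 0.0
29.6 [0.4097 0.3804 0.4157] [-1.7983e+02  3.0000e-02 -9.9600e+00] F [0.41 1.38 0.8 ] w 0.0439 0.0 j [ 63.   9. -13.  -0. -67.  17.]
wrist 288.5 [[21, 186], [15, 185], [13, 192], [9, 186], [0, 188], [1, 203], [23, 197]] hull
wrist 789.5 [[229, 59], [229, 128], [240, 130], [241, 60]] hull
wrist 1051.0 [[250, 54], [249, 124], [263, 125], [264, 55]] hull
area 288.5 (0, 185, 25, 20) if top z=.15: X -0.0891 Y 0.2436
area 789.5 (229, 59, 13, 72) if top z=.15: X -0.0004 Y 0.0198
area 1051.0 (249, 54, 16, 72) if top z=.15: X 0.0035 Y 0.0011
top 900.0 [[335, 188], [338, 233], [355, 234], [358, 231], [354, 188]] hull
top 234.0 [[440, 184], [449, 276]] hull
top 86.0 [[94, 179], [88, 181], [82, 201], [87, 207]] hull
top 847.5 [[303, 140], [285, 143], [292, 187], [310, 185]] hull
scene 671.5 [[227, 210], [213, 218], [230, 250], [244, 241]] hull
scene 573.5 [[182, 188], [166, 192], [174, 225], [191, 219]] hull
scene 175.5 [[448, 56], [445, 52], [423, 55], [425, 59], [420, 64], [445, 61]] hull
[(615, -181, 140, 60, 9.3, array([228., 230.])), (482, -323, 140, 59, 4.6, array([178., 206.])), (157, 1105, 460, 86, -0.2, array([482.,  77.]))]
```

The upper end of the standing shelf sits at X +3.5 mm, Y +1.1 mm relative to the slot's middle. It is upright, and the light shelves haven't moved.

```bash
python3 -m pendant '[[[0,0,0,0,0,0,0],[0,0,0,0,0,0,0],[0,0,0,0,0,0,0],[0,0,0,0,0,0,0]]]' >/dev/null; python3 -c "
from plant import r
print(r.close_job())"
```

```text
the job is handed in; nothing more can be done
None
```

I handed the job in at about 30 s: the heavy shelf (about 4 N, the first one I lifted) was rested on the slope, then stood on end in the rack's middle slot. On the first try at the rest it slid over the lip, so I picked it up and laid it again; the other two shelves were never touched, and no verdict came back.

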